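# Roll-top cabinet beside the lathe: open it, put the mill body away, hang the gate

### The arm

A 7-joint arm with a two-finger parallel gripper is mounted at the origin on the work surface. World frame = base frame: x ahead of the robot, y to its left, z up, the work surface at z = 0. Lengths are in m, angles in rad, forces in N, time in s.
With the tool pointing down it reaches from about 0.4 to 0.85 m from the base axis. Payload 4.5 kg.
Tool frame: the origin (TCP) lies on the centre line of the jaws, within the pads' length; the fingertips stand 14 mm ahead of it and the grasp point (between the pads) lies 5 mm behind it (r.tcp_to_tips is the z of the fingertips in the tool frame, in m); z points along the fingers, y is the direction in which the jaws open and shut (so a half turn about z gives the same grasp; the last joint's range is limited). The gripper opens to 88 mm and grips with 3 to 60 N. Pads are 18 mm wide; open, the fingers measure 123 mm over their backs; the gripper's body (75 mm by 187 mm) begins 45 mm behind the grasp point.
Start: joints at [-1.103, 0.689, -0.195, 1.565, 0.157, 0.902, -0.215], TCP at [0.263, 0.567, 0.253] pointing down, gripper open.
Joint ranges: [-3.01, 3.01], [-0.46, 2.08], [-1.47, 1.51], [0.13, 2.56], [-1, 4.14], [0.04, 2.09], [-2.66, 2.66]. Speed limits (rad/s): [2.57, 2.57, 3.14, 3.14, 3.14, 3.14, 3.14].

### API

Orientations are given as a unit quaternion [x, y, z, w].
In Python, from plant import r, viewer gives the robot as it stands.
- The arm moves only by the shell command python3 -m inch 'ROWS' [FORCE]. ROWS is JSON, a list of rows, each a list of 3 entries, a list of its own where there are three numbers: the closure, from 0 (fully open) to 1 (shut), then the shift along the tool's x, y, z in cm, then the turn about the tool's z in degrees. In form: [[fingers, [x, y, z], yaw], ...]. A call has 1 to 20 rows; each row is the pose to reach, as a shift and turn from the pose commanded when the call began, along the tool's axes at that moment; what a row does not reach only later rows make up. A row lasts 1/10 s, in which the tool goes at most 50 mm and 8.59 degrees, less where a joint would pass 70% of its speed; a pose out of reach is approached as far as the arm can. A call with a gripper value outside its range is refused whole. The fingers move at their own pace and stop on an object; FORCE is the grip in N (left out, the last holds). Time passes only in rows, so rows that repeat a pose let the fingers close. It gives the time, the measured TCP pose, the force and the opening at its end, in the units of the state.
- r.get_state(): the state, without advancing time (a new reading comes with each control period).
- viewer.snapshot(name): name is "scene" or "top"; returns the picture (400x640x3 uint8, red, green, blue); there is no depth.
- viewer.camera_params(name): a dict with "intrinsics" (3x3 intrinsics, pixels), "world_to_cam" (4x4, takes a point from world to camera coordinates). Camera axes: x right, y up, looking along -z (the intrinsics and any distortion apply to the point x, -y, -z); pixel columns grow to the right and rows downward; lengths in m; the calibration is good to about 2 mm. A picture is of the moment at which its call begins. camera_params takes no time and is no camera call.
- r.finish_job(): hands the job in, once; it reports no verdict.
Trained networks look in the newest picture that a camera, given by its name, has taken for a name from the list of things; names that differ only in an ending like _2 or _b are one class to them, and where a whole thing is asked for, a point or a joint stands for the part that bears it (a point fixed in the world has none). Each returns a list of dicts, best first, with "p" (0 to 1); they miss things now and then, are a little off and sometimes report something else, mostly with a low value. They report only what shows in the picture. A call takes as long as a camera call. They do not tell look-alikes from the thing itself.
- viewer.outline_of(camera, name): "pixels" (400x640 bool, what is visible of it) and "bbox" ([left, top, width, height] in pixels, round what is visible of it).
The state is a dict: "clock": time; "q": joint angles; "qd": joint speeds; "joint_torque": joint torques, N m; "tool_pos": TCP position; "eef_rot": TCP orientation; "contact_force": force on the tool from outside, world axes, zero at the start; "moment": the same for the moment, N m; "opening": opening from 0.0 (shut) to 1.0 (fully open).
Only numpy, scipy, OpenCV 4.12 (cv2) and the standard library are available. Lean on these libraries where they do the work, as an engineer would, in place of code of your own. Each camera call takes 0.05 s, during which the arm holds its last target.

### The job

Push the slatted shutter of the roll-top cabinet up along its curved tracks until it stays open by itself. Then stand the tall turned mill body upright on the cabinet floor, behind the line of the gate, and after that hang the loose wooden gate by lowering both its knuckles fully onto the cabinet's two hinge pins, leaving it closed across the opening with the shutter still open. Leave the spool, the bottle and the steel ring where they are.

Things in the scene. Friction and masses are not known exactly. Their poses are not given: they have to be found in the camera images.
- cabinet: Fixed plywood roll-top cabinet, 390 deep (x), 330 wide (y), 245 high. Origin on the bench, 50 below the axis of the shutter's circular tracks (axis along y). x points from the open front (facing the robot) to the back, y to its left cheek, z up. Cheeks: round tops, radius 195 about the axis, inner faces at y = +-150. Front sill at x = -188 to -176 is 45 high. The hung gate's plane is x = -145.
- shutter (a joint): Angle of the slatted shutter (arc of radius 180, 0.55 kg) about its track axis, rad: 0 closed, 1.43 open stop; starts closed. Left alone below about 1.05 it slides back down; pushed past about 1.2 it tips over and glides in a second or two by its own weight to the open stop and stays. Raising takes up to about 6 N at the bar.
- shutter_bar (a point): Middle of the shutter's round steel lift bar: 12 in diameter, 220 long (along cabinet y), standing 34 clear of the slats on two flat arms 90 left and right of the middle. Radius 220 from the track axis; closed, it is in front, 28 degrees above the axis' level, and travels up and back round the axis as the joint opens.
- cabinet_floor (a point): Point on the inner floor (20 above the bench), at x = -70, y = -40 in the cabinet's frame: a good place for the mill body. With the shutter open, all in front of cabinet x = -10 is open from above. A stop post stands behind the gate's free end (x = -135 to -123, y = -150 to -90, up to z = 95).
- pin_high (a point): Foot of the upper hinge pin, at cabinet (-145, 130, 100); axes as the cabinet's. Upright steel pin, 6 in diameter, 14 tall, tapered tip, on a bracket 22 wide and 6 thick that reaches in from the left cheek to y = 121.
- pin_low (a point): Foot of the lower hinge pin, at cabinet (-145, 130, 50), of the same kind on the same kind of bracket, 50 straight below the upper one.
- gate_mid (a point): Centre of the loose wooden gate: 16 thick (x), 222 wide (y), 80 high (z), 0.22 kg, at first standing on its lower edge. Two steel knuckles (22 x 22, 14 tall, upright 9 mm hole at y = 128) at its +y end. Hung closed, its axes agree with the cabinet's and its centre is 78 above the bench; it then swings freely towards the robot, and its free end sags up to 15.
- knuckle_high (a point): Centre of the hole at the underside of the gate's upper knuckle, 62 above the gate's lower edge. Seated, it coincides with pin_high. The lower knuckle must pass between the two brackets: bring the gate in level from the front with the knuckles 16 to 28 above the pins' feet, then lower it.
- knuckle_low (a point): Centre of the hole at the underside of the lower knuckle, 12 above the gate's lower edge. Seated, it coincides with pin_low.
- mill_mid (a point): Centre, 43 above the foot, of the tall turned wooden mill body, 86 tall, standing upright (own z up), 0.22 kg. Foot 60 and shoulder 50 in diameter; straight waist 42 in diameter from 20 to 64 above the foot, where it is gripped.
- spool: Short turned wooden spool, 72 in diameter, 56 tall, to be left alone; origin under its foot. It and the mill body may swap places.
- finish: White plastic bottle, 60 in diameter, 150 tall, to be left alone; origin under its foot.
- chuckring: Flat steel ring, 90 in diameter, 22 tall, to be left alone; origin under its middle.
Not all that is in view belongs to the job. Leave any pink or turquoise look-alike of the part that bears mill_mid alone.

How it is judged:
On the way, in this order (a step that is already met when the one before it is completed fails the run):
1. the shutter is open and stays so with nothing touching it (value of joint shutter above 1.3 rad and contact force between each of the fingers, the arm and shutter below 0.3 N), for 0.4 s.
2. the mill body stands released and upright on the cabinet floor, behind the gate's line (x of mill_mid in the frame of cabinet between -0.107 and 0.12 m and y of mill_mid in the frame of cabinet between -0.125 and 0.125 m and height (world z) of mill_mid below 0.068 m and angle between mill_mid's own z axis and vertical below 0.1 rad and contact force between the fingers and mill below 0.2 N), for 0.3 s.
3. both knuckles of the gate are down on their pins (horizontal distance between knuckle_low and pin_low below 0.004 m and z of knuckle_low in the frame of pin_low between -0.005 and 0.005 m and horizontal distance between knuckle_high and pin_high below 0.004 m and z of knuckle_high in the frame of pin_high between -0.005 and 0.005 m), for 0.3 s.
At the end, for the whole second after the job is handed in: The shutter is open (joint above 1.3 rad); the mill body stands upright (within 0.1 rad) on the cabinet floor behind the gate; both gate knuckles are within 4 mm of their pins' axes and seated within 5 mm of the pins' feet, the gate within 0.15 rad of closed; gate and mill body are at rest (all of step 3 and value of joint shutter above 1.3 rad and x of mill_mid in the frame of cabinet between -0.107 and 0.12 m and y of mill_mid in the frame of cabinet between -0.125 and 0.125 m and height (world z) of mill_mid below 0.068 m and angle between mill_mid's own z axis and vertical below 0.1 rad and angle between the y axis of gate_mid and the y axis of cabinet, either way round below 0.15 rad and linear speed of each of gate, mill below 0.02 m/s); the robot touches nothing.
It fails at once if the spool is disturbed (moved more than 40 mm) (distance of spool from where it was at the start of the episode above 0.04 m).
It fails at once if the bottle is disturbed (moved more than 40 mm) (distance of finish from where it was at the start of the episode above 0.04 m).
It fails at once if the steel ring is disturbed (moved more than 40 mm) (distance of chuckring from where it was at the start of the episode above 0.04 m).
It also fails if it takes over 72 s, if anything falls off the work surface, if the arm or the gripper's body presses on something with over 40 N, if the wrist force passes 120 N, or if a joint passes its speed limit or range.

## Working session

There is one attempt and no reset: what is moved stays moved. The work goes in short steps, Python scripts to look and compute and a shell command to move; the robot and the scene stay as the last step left them, time stands still between calls to the robot, and variables do not carry over. Pictures are saved under pics/ and viewed, and the job is handed in when it is done.

```bash
ls; mkdir -p pics
python3 - <<'E'
from plant import r, viewer
import cv2, json
s=r.get_state(); print(s['clock'],s['tool_pos'],s['eef_rot'],s['opening'],r.tcp_to_tips)
for n in ['scene','top']:
    im=viewer.snapshot(n); cv2.imwrite(f'pics/{n}0.png',im[:,:,::-1])
    p=viewer.camera_params(n); print(n,p['intrinsics'],p['world_to_cam'],[k for k in p])
E
```

```text
pics
0.0 [0.26249679 0.56651929 0.25189917] [ 2.15168282e-01  9.76576532e-01 -9.33045304e-04 -1.31326441e-04] 0.9974941376039848 0.014
scene [[388.82737281   0.         328.39909533]
 [  0.         388.82737281 188.28783313]
 [  0.           0.           1.        ]] [[ 0.84946277  0.52758903 -0.00792585 -0.48781717]
 [-0.42294342  0.68980214  0.58761541  0.16998769]
 [ 0.31548671 -0.49580523  0.80910155 -1.397715  ]
 [ 0.          0.          0.          1.        ]] ['intrinsics', 'world_to_cam']
top [[373.30941778   0.         324.64239138]
 [  0.         373.30941778 194.66352877]
 [  0.           0.           1.        ]] [[ 0.02246902 -0.99969006  0.01072013 -0.03286355]
 [ 0.98522816  0.02396226  0.16956204 -0.56177349]
 [-0.16976636  0.00675188  0.98546121 -1.03771723]
 [ 0.          0.          0.          1.        ]] ['intrinsics', 'world_to_cam']
```

View pics/scene0.png

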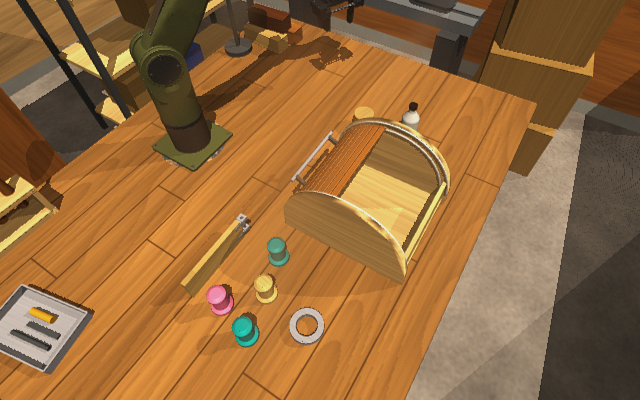

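View pics/top0.png

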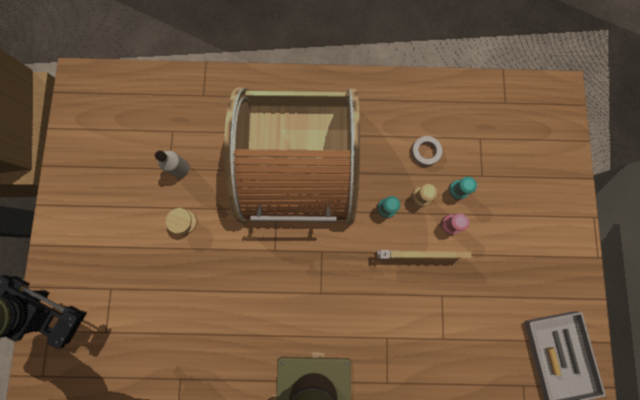

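Run:
```python
from plant import r, viewer
import cv2, numpy as np
print(r.get_state()['clock'])
for n in ['scene','top']:
  for k in ['cabinet','gate_mid','mill_mid','shutter','spool','knuckle_high','shutter_bar']:
    try: o=viewer.outline_of(n,k)
    except Exception as e: print(n,k,e); continue
    for i,d in enumerate(o[:3]):
        print(n,k,round(d['p'],2),d['bbox'],d['pixels'].sum())
        np.save(f'pics/{n}_{k}_{i}.npy',d['pixels'])
print(r.get_state()['clock'])
```

```text
0.1
scene cabinet 0.72 [286.0, 116.9, 164.9, 165.4] 17326
scene cabinet 0.72 [287.8, 309.2, 40.5, 37.9] 764
scene gate_mid 0.65 [179.4, 217.7, 66.6, 79.2] 1682
scene mill_mid 0.91 [254.2, 272.6, 25.0, 32.5] 575
scene mill_mid 0.91 [270.3, 236.3, 17.2, 31.3] 459
scene mill_mid 0.9 [231.2, 314.9, 27.1, 31.2] 632
scene shutter 0.89 [288.3, 121.6, 97.7, 75.7] 2831
scene spool 0.52 [352.5, 106.4, 18.3, 12.6] 182
scene knuckle_high 0.78 [181.6, 216.5, 69.1, 80.2] 1849
scene knuckle_high 0.57 [286.7, 117.4, 165.0, 168.2] 17348
scene knuckle_high 0.45 [289.2, 124.5, 97.8, 75.2] 3082
scene shutter_bar 0.73 [289.3, 126.6, 98.4, 68.8] 2932
top cabinet 0.83 [223.9, 89.3, 135.1, 133.4] 17366
top gate_mid 0.95 [376.0, 248.5, 96.3, 8.7] 558
top mill_mid 0.92 [411.3, 186.8, 28.8, 17.1] 436
top mill_mid 0.65 [435.6, 211.2, 35.8, 24.0] 466
top mill_mid 0.62 [379.1, 195.1, 21.2, 20.7] 394
top shutter 0.96 [234.5, 147.3, 118.4, 74.5] 7987
top spool 0.81 [169.7, 208.4, 27.9, 25.6] 631
top knuckle_high 0.91 [381.1, 253.7, 85.9, 3.9] 561
top shutter_bar 0.93 [233.3, 149.4, 118.9, 71.2] 7979
0.8
```

```bash
cat > h.py <<'E'
import numpy as np, cv2
from scipy.optimize import least_squares
import json,os
from plant import r, viewer
P={n:viewer.camera_params(n) for n in ['scene','top']}
def proj(n,X):
    X=np.atleast_2d(X); p=P[n]; c=X@p['world_to_cam'][:3,:3].T+p['world_to_cam'][:3,3]
    k=p['intrinsics']; return np.c_[k[0,0]*c[:,0]/-c[:,2]+k[0,2], k[1,1]*-c[:,1]/-c[:,2]+k[1,2]]
def ray(n,u,v,z):
    p=P[n];k=p['intrinsics'];R=p['world_to_cam'][:3,:3];t=p['world_to_cam'][:3,3]
    d=R.T@np.array([(u-k[0,2])/k[0,0],-(v-k[1,2])/k[1,1],-1.]);o=-R.T@t
    return o+d*(z-o[2])/d[2]
def crop(n,img,x,y,w,h,f,name):
    cv2.imwrite('pics/'+name,cv2.resize(img[y:y+h,x:x+w,::-1],None,fx=f,fy=f,interpolation=cv2.INTER_CUBIC))
def pose(p,X):
    c,s=np.cos(p[2]),np.sin(p[2]); X=np.atleast_2d(X)
    return np.c_[p[0]+c*X[:,0]-s*X[:,1],p[1]+s*X[:,0]+c*X[:,1],X[:,2]]
E
python3 - <<'E'
from h import *
a=cv2.imread('pics/scene0.png')[:,:,::-1];b=cv2.imread('pics/top0.png')[:,:,::-1]
crop('scene',a,270,90,200,200,3,'c_s.png');crop('top',b,210,75,165,165,3,'c_t.png')
crop('top',b,360,130,130,140,4,'c_t2.png');crop('scene',a,170,200,170,160,4,'c_s2.png')
for (u,v,z) in [(427,193,.08),(384,254,.08),(469,254,.08),(234,222,.05),(356,222,.05)]: print(ray('top',u,v,z))
E
```

```text
[ 0.5687334  -0.30928415  0.08      ]
[ 0.39523976 -0.18651784  0.08      ]
[ 0.40054951 -0.42132805  0.08      ]
[0.47645087 0.23770323 0.05      ]
[ 0.48466455 -0.1114751   0.05      ]
```

View pics/c_s.png

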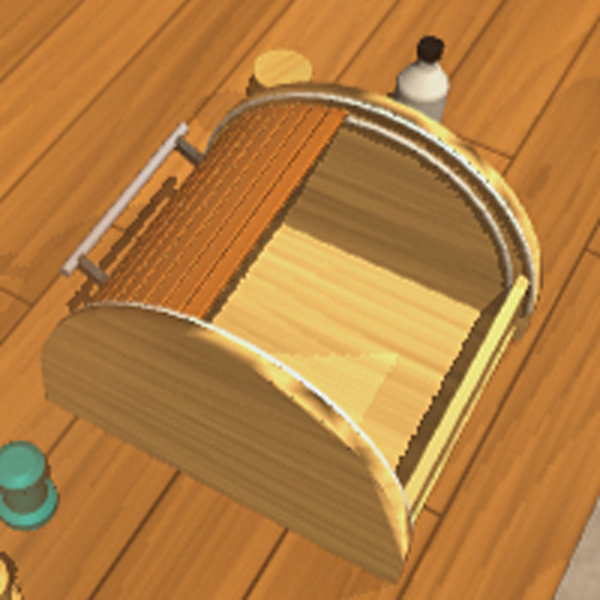

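View pics/c_t.png

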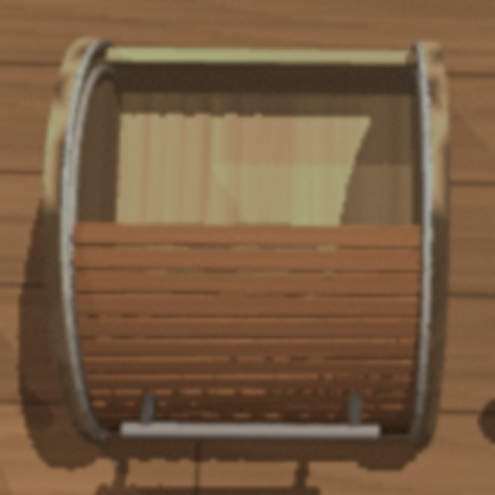

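View pics/c_t2.png

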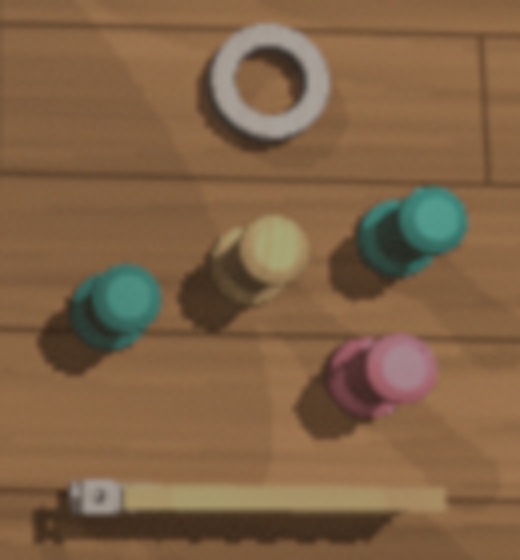

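View pics/c_s2.png

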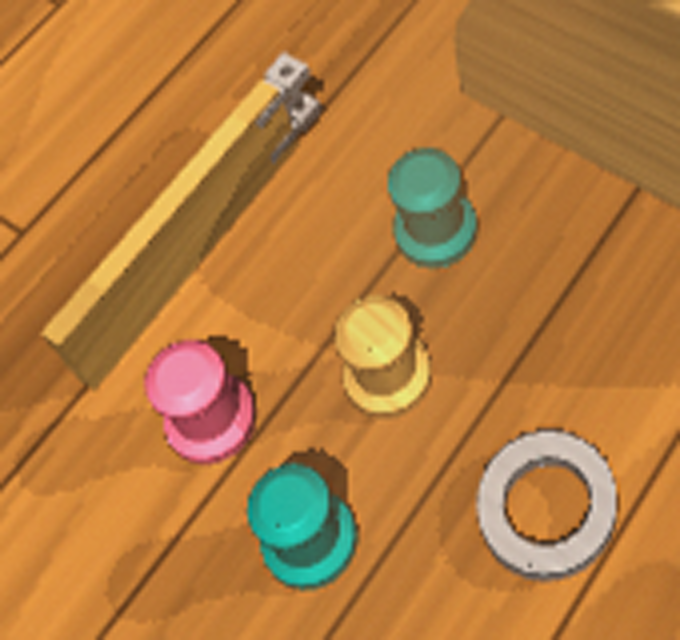

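```bash
cat > fitcab.py <<'E'
from h import *
b=[-.1942,.11,.1533]; b2=[-.1942,-.11,.1533]
obs=[('top',b,(250,218.3)),('top',b2,(336.7,219)),('scene',b2,(293.3,179.3)),('scene',b,(331.3,132.7)),
('scene',[.195,-.165,0],(403.3,284)),('scene',[-.195,-.165,0],(285.3,222.3))]
def f(p): return np.concatenate([proj(n,pose(p,X))[0]-uv for n,X,uv in obs])
s=least_squares(f,[.65,.06,0],loss='soft_l1'); print(s.x,f(s.x).round(1))
np.save('cab.npy',s.x)
p=s.x
th=np.linspace(0,np.pi,40)
for n in ['scene','top']:
    im=cv2.imread(f'pics/{n}0.png'); im=cv2.resize(im,None,fx=3,fy=3,interpolation=cv2.INTER_CUBIC)
    for y in (-.165,-.15,.15,.165):
        X=np.c_[-.195*np.cos(th),0*th+y,.05+.195*np.sin(th)]
        X=np.r_[[[-.195,y,0]],X,[[.195,y,0]],[[-.195,y,0]]]
        cv2.polylines(im,[(proj(n,pose(p,X))*3+1).astype(int)],False,(255,0,0),1)
    cv2.polylines(im,[(proj(n,pose(p,[b,b2]))*3+1).astype(int)],False,(0,0,255),1)
    cv2.imwrite(f'pics/fit_{n}.png',im[240:890,810:1410] if n=='scene' else im[220:700,620:1130])
E
python3 fitcab.py
python3 - <<'E'
from h import *
# mill: top-disc & foot
print(ray('top',360+272/4,130+248/4,.086),ray('scene',170+374/4,200+332/4,.086))
# gate top ends
for u,v in [(97,496),(447,498),(125,496)]: print('gt',ray('top',360+u/4,130+v/4,.08))
for u,v in [(288,70),(52,338),(270,88)]: print('gs',ray('scene',170+u/4,200+v/4,.08))
E
```

```text
[0.67504184 0.06687059 0.02353534] [ 0.2 -0.3 -1.5 -1.  -1.6  0.9 -0.3 -1.2 -0.7 -0.2  0.5  0.4]
[ 0.57056424 -0.31046308  0.086     ] [ 0.57663085 -0.31562835  0.086     ]
gt [ 0.39525534 -0.1872068   0.08      ]
gt [ 0.399358   -0.42888307  0.08      ]
gt [ 0.39569165 -0.20650152  0.08      ]
gs [ 0.4016978  -0.18943115  0.08      ]
gs [ 0.4011982 -0.4256449  0.08     ]
gs [ 0.40035838 -0.20782181  0.08      ]
```

View pics/fit_scene.png

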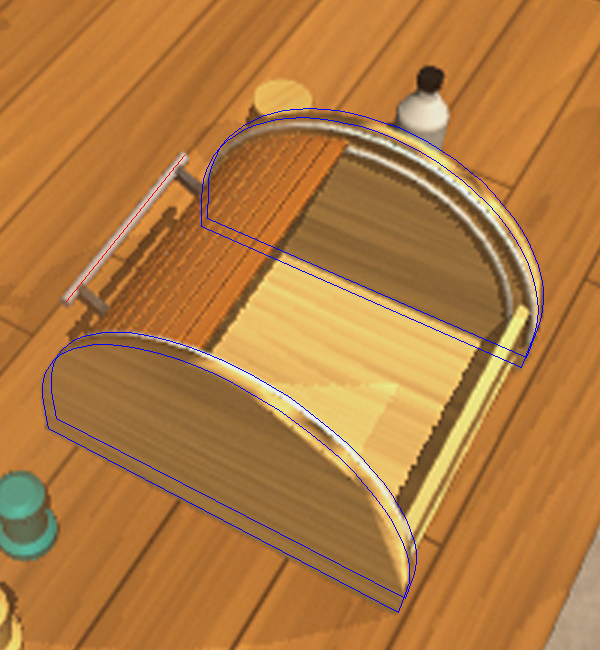

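View pics/fit_top.png

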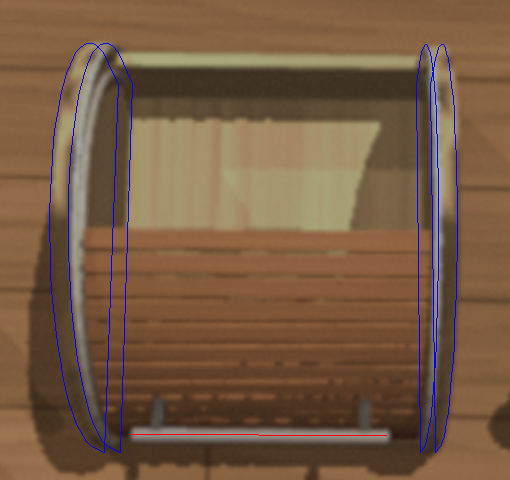

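```bash
cat >> h.py <<'E'
from scipy.spatial.transform import Rotation as Ro
def cabw(X): return pose(np.load('cab.npy'),X)[0]
def go(target,yaw=None):
    """target world TCP pos; yaw: world angle (rad) for tool y axis (mod pi)"""
    s=r.get_state(); R=Ro.from_quat(s['eef_rot']).as_matrix()
    d=R.T@(np.array(target)-s['tool_pos'])*100
    a=np.arctan2(R[1,1],R[0,1]); t=0
    if yaw is not None:
        t=-np.degrees((yaw-a+np.pi/2)%np.pi-np.pi/2)
    print('t',s['clock'],'pos',s['tool_pos'].round(4),'yaw',round(np.degrees(a),1),'tilt',round(np.degrees(np.arccos(-R[2,2])),2),'q',s['q'].round(2),'op',round(s['opening'],3),'F',np.round(s['contact_force'],1))
    print('shift cm',d.round(2),'turn',round(t,1)); return d,t
E
python3 - <<'E'
from h import *
c=np.load('cab.npy')
b=cabw([-.1942,0,.1533]);print(b)
go([b[0],b[1],.29],c[2])
E
```

```text
[0.48089562 0.06230045 0.1533    ]
t 0.8 pos [0.2627 0.5671 0.2528] yaw 65.1 tilt 0.01 q [-1.1   0.69 -0.19  1.57  0.16  0.9  -0.22] op 0.998 F [ 0.5 -0.4 -0.5]
shift cm [-41.02 -36.64  -3.73] turn 63.8
```

```bash
python3 -m inch '[[0.3,[-10,-9,-3.7],20],[0.68,[-41,-36.6,-3.7],63.8],[0.68,[-41,-36.6,-3.7],63.8],[0.68,[-41,-36.6,-3.7],63.8],[0.68,[-41,-36.6,-3.7],63.8],[0.68,[-41,-36.6,-3.7],63.8],[0.68,[-41,-36.6,-3.7],63.8],[0.68,[-41,-36.6,-3.7],63.8],[0.68,[-41,-36.6,-3.7],63.8],[0.68,[-41,-36.6,-3.7],63.8],[0.68,[-41,-36.6,-3.7],63.8],[0.68,[-41,-36.6,-3.7],63.8],[0.68,[-41,-36.6,-3.7],63.8],[0.68,[-41,-36.6,-3.7],63.8]]' 40
python3 - <<'E'
from h import *
c=np.load('cab.npy')
b=cabw([-.1942,0,.1533])
go([b[0],b[1],.157],c[2])
crop('top',viewer.snapshot('top'),210,75,165,165,3,'t1.png')
crop('scene',viewer.snapshot('scene'),230,60,240,200,3,'s1.png')
E
```

```text
clock: 2.2
tool_pos: [0.4805, 0.0641, 0.2896]
eef_rot: [0.698, 0.716, 0.0, -0.001]
contact_force: [0.2, 0.8, 0.6]
opening: 0.321
t 2.2 pos [0.4805 0.0641 0.2896] yaw 1.5 tilt 0.06 q [-0.28  0.46  0.09  1.94 -0.06  0.75 -0.14] op 0.321 F [0.2 0.8 0.6]
shift cm [-0.2   0.05 13.26] turn 0.1
```

View pics/s1.png

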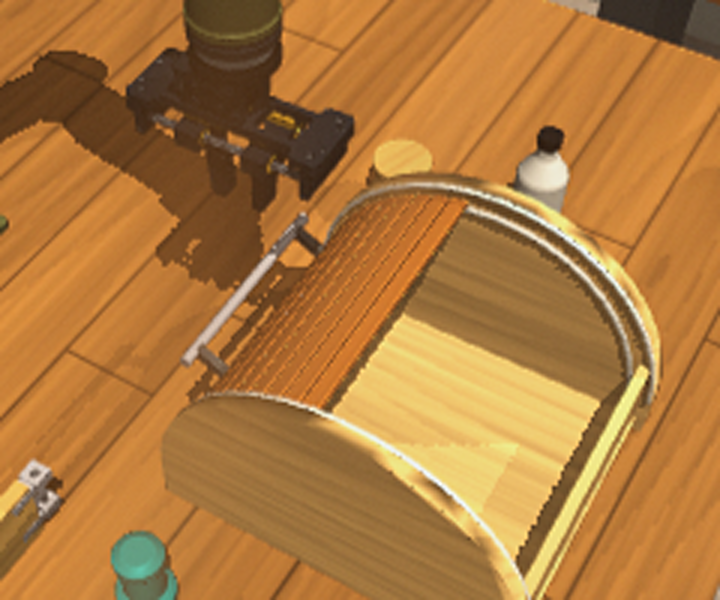

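View pics/t1.png

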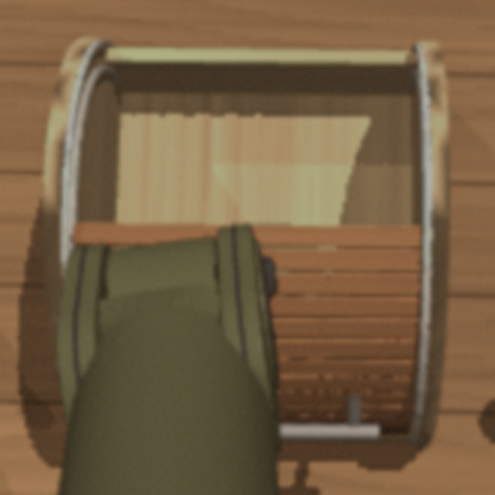

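```bash
python3 -m inch '[[0.68,[-0.1,0,5],0],[0.68,[-0.1,0,9],0],[0.68,[-0.1,0,11.5],0],[0.68,[-0.1,0,12.6],0],[0.68,[-0.1,0,13.1],0],[0.68,[-0.1,0,13.1],0]]'
python3 - <<'E'
from h import *
go([0,0,0])
crop('scene',viewer.snapshot('scene'),270,70,120,130,5,'s2.png')
E
```

```text
clock: 2.9
tool_pos: [0.4812, 0.0624, 0.159]
eef_rot: [0.698, 0.716, 0.0, 0.0]
contact_force: [0.7, 0.1, 0.7]
opening: 0.317
t 2.9 pos [0.4812 0.0624 0.159 ] yaw 1.4 tilt 0.03 q [-0.25  0.67  0.05  2.08 -0.08  0.4  -0.12] op 0.317 F [0.7 0.1 0.7]
shift cm [ -5.06 -48.26  15.87] turn 0
```

View pics/s2.png

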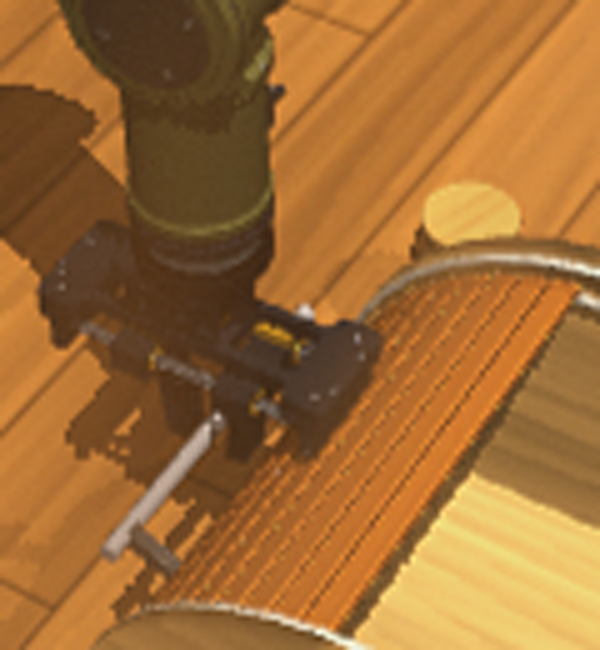

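```bash
python3 -m inch '[[1,[0,0,0],0],[1,[0,0,0],0],[1,[0,0,0],0],[1,[0,0,0],0]]' 25
python3 - <<'E'
from h import *
s=r.get_state()
print(s['opening']*88)
# arc rows: bar angle from 28deg, tool frame: +y ~ cab x, z down
for a in range(0,85,4):
    t=np.radians(28+a); print(a, round(-22*np.cos(t)+22*np.cos(np.radians(28)),2), round(-(22*np.sin(t)-22*np.sin(np.radians(28))),2))
E
```

```text
clock: 3.35
tool_pos: [0.4795, 0.0617, 0.1594]
eef_rot: [0.699, 0.715, -0.001, -0.001]
contact_force: [-3.8, 0.9, 7.0]
opening: 0.125
11.035764436759425
0 0.0 -0.0
4 0.77 -1.33
8 1.63 -2.6
12 2.57 -3.81
16 3.6 -4.95
20 4.7 -6.02
24 5.88 -7.01
28 7.12 -7.91
32 8.42 -8.72
36 9.78 -9.45
40 11.18 -10.07
44 12.63 -10.59
48 14.1 -11.02
52 15.6 -11.34
56 17.13 -11.55
60 18.66 -11.66
64 20.19 -11.66
68 21.72 -11.55
72 23.25 -11.34
76 24.75 -11.02
80 26.22 -10.59
84 27.67 -10.07
```

```bash
python3 -m inch '[[1,[0,0.77,-1.33],0],[1,[0,1.63,-2.6],0],[1,[0,2.57,-3.81],0],[1,[0,3.6,-4.95],0],[1,[0,4.7,-6.02],0]]'
python3 - <<'E'
from h import *
crop('scene',viewer.snapshot('scene'),270,50,120,150,4,'s3.png')
E
```

```text
clock: 3.85
tool_pos: [0.5236, 0.0624, 0.2185]
eef_rot: [0.699, 0.715, -0.004, -0.003]
contact_force: [-6.4, 0.1, -0.9]
opening: 0.122
```

View pics/s3.png

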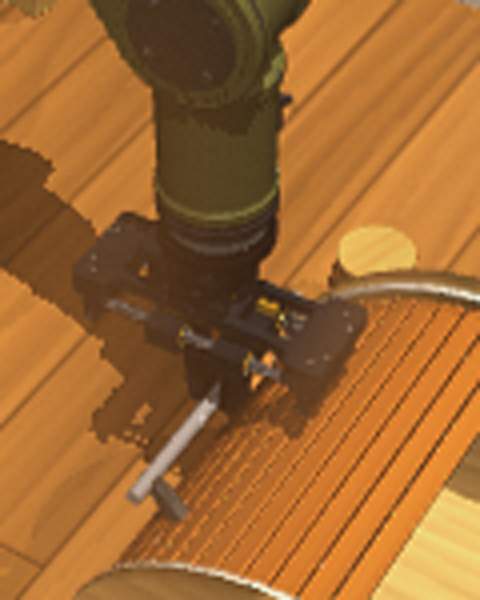

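```bash
python3 -m inch '[[1,[0,1.18,-0.99],0],[1,[0,2.42,-1.89],0],[1,[0,3.72,-2.7],0],[1,[0,5.08,-3.43],0],[1,[0,6.48,-4.05],0],[1,[0,7.93,-4.57],0],[1,[0,9.4,-5.0],0],[1,[0,10.9,-5.32],0],[1,[0,12.43,-5.53],0],[1,[0,13.96,-5.64],0],[1,[0,15.49,-5.64],0],[1,[0,17.02,-5.53],0],[1,[0,18.55,-5.32],0],[1,[0,20.05,-5.0],0],[1,[0,20.8,-4.8],0]]'
python3 - <<'E'
from h import *
crop('scene',viewer.snapshot('scene'),270,20,200,240,3,'s4.png')
E
```

```text
clock: 5.4
tool_pos: [0.7366, 0.0656, 0.2669]
eef_rot: [0.699, 0.715, -0.001, 0.001]
contact_force: [-0.4, -2.3, 1.3]
opening: 0.124
```

View pics/s4.png

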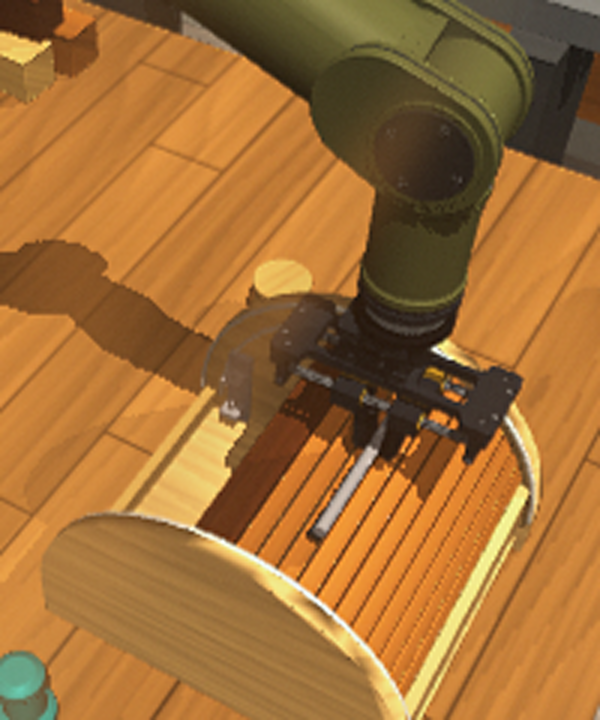

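```bash
python3 -m inch '[[0.5,[0,0,0],0],[0.3,[0,0,0],0],[0.2,[0,0,-2],0],[0,[0,0,-7],0]]'
python3 - <<'E'
from h import *
c=np.load('cab.npy')
m=(np.array([.5706,-.3105])+[.5766,-.3156])/2
go([m[0],m[1],.25],c[2])
for n in ['scene','top']:
    im=viewer.snapshot(n); cv2.imwrite(f'pics/{n}5.png',im[:,:,::-1])
E
```

```text
clock: 5.85
tool_pos: [0.7324, 0.0692, 0.3326]
eef_rot: [0.698, 0.716, -0.004, -0.005]
contact_force: [0.2, -0.0, 0.7]
opening: 0.461
t 5.85 pos [0.7324 0.0692 0.3326] yaw 1.4 tilt 0.68 q [-0.19  0.81  0.1   1.04 -0.07  1.31 -0.08] op 0.461 F [ 0.2 -0.   0.7]
shift cm [-37.82 -16.74   8.42] turn 0.1
```

View pics/scene5.png

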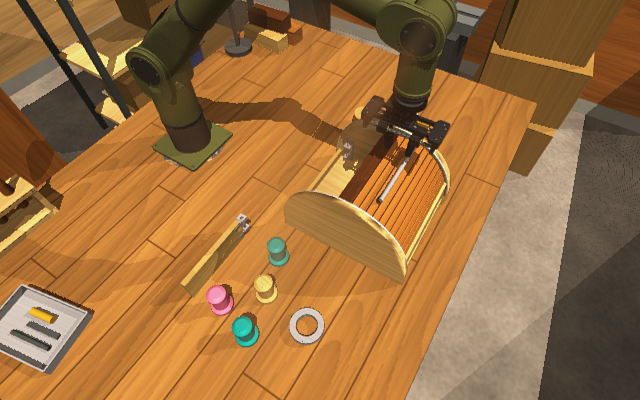

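```bash
python3 -m inch '[[0,[-37.8,-16.7,0],0],[0,[-37.8,-16.7,2],0],[0,[-37.8,-16.7,4],0],[0,[-37.8,-16.7,8.4],0],[0,[-37.8,-16.7,8.4],0],[0,[-37.8,-16.7,8.4],0],[0,[-37.8,-16.7,8.4],0],[0,[-37.8,-16.7,8.4],0],[0,[-37.8,-16.7,8.4],0],[0,[-37.8,-16.7,8.4],0],[0,[-37.8,-16.7,8.4],0]]'
python3 - <<'E'
from h import *
im=viewer.snapshot('top'); crop('top',im,210,75,300,200,2.6,'t6.png')
im=viewer.snapshot('scene'); crop('s',im,170,120,300,220,2.6,'s6.png'); cv2.imwrite('pics/scene6.png',im[:,:,::-1])
go([.5736,-.313,.05],0.0235)
E
```

```text
clock: 7.05
tool_pos: [0.5784, -0.3127, 0.2533]
eef_rot: [0.699, 0.716, 0.001, -0.0]
contact_force: [0.8, 1.1, -1.1]
opening: 1.0
t 7.15 pos [ 0.5795 -0.3111  0.2536] yaw 1.6 tilt 0.17 q [ 0.4   0.73  0.05  1.47 -0.05  0.95  0.49] op 1.002 F [0.2 0.7 0.5]
shift cm [-0.21 -0.64 20.36] turn 0.2
```

View pics/t6.png

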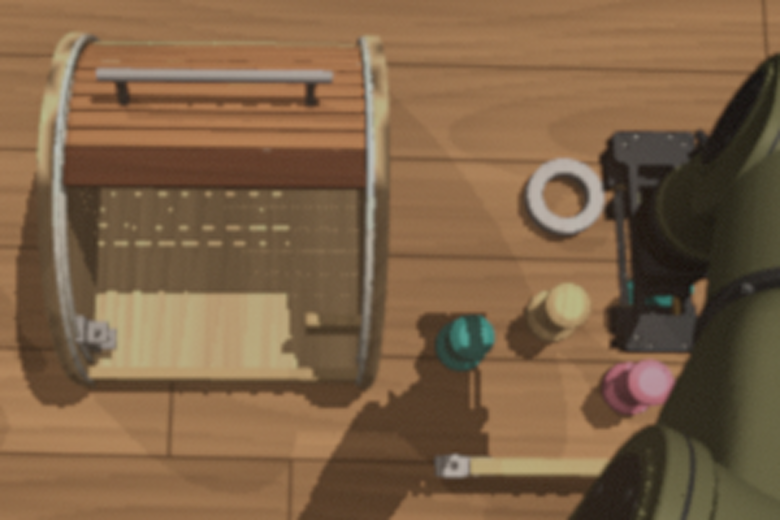

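View pics/s6.png

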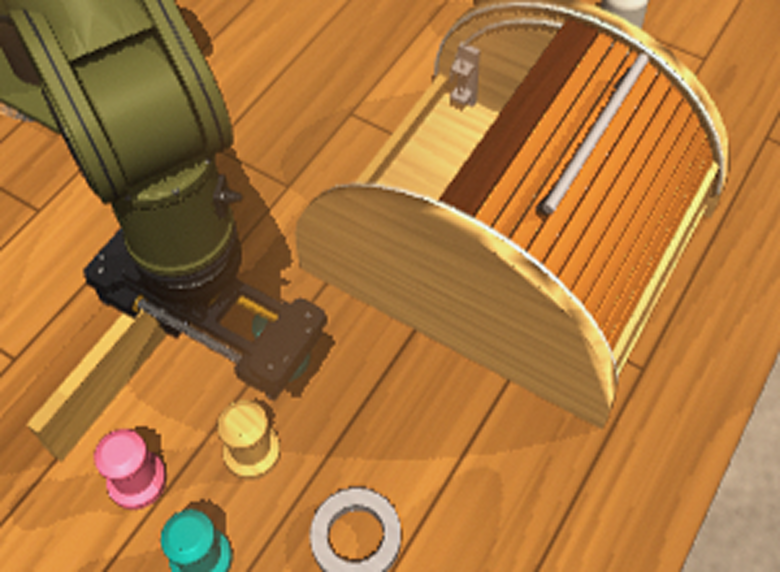

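Run:
```python
from h import *
for X in ([.5795,-.311,.24],[.5795,-.311,.33],[.5736,-.313,.086]): print(proj('top',X),proj('scene',X))
for n in ('top','scene'):
  for d in viewer.outline_of(n,'mill_mid')[:5]:
    ys,xs=np.nonzero(d['pixels']); print(n,round(d['p'],2),xs.mean().round(1),ys.mean().round(1),d['bbox'])
# silhouette fit for mill using both masks from start
def sil(c,n):
    a=np.linspace(0,2*np.pi,60); P_=[]
    for z,rad in [(0,.03),(.01,.03),(.02,.021),(.064,.021),(.066,.025),(.086,.025)]:
        P_.append(np.c_[c[0]+rad*np.cos(a),c[1]+rad*np.sin(a),0*a+z])
    q=proj(n,np.concatenate(P_)); return np.r_[q.min(0),q.max(0)]
```

```text
[[446.21045482 177.10572761]] [[255.91346146 254.97272196]]
[[459.91562567 168.18297646]] [[248.91363581 235.18247674]]
[[428.87147068 190.96202548]] [[263.18219183 281.57116882]]
top 0.88 423.9 194.7 [415.4, 187.1, 24.4, 17.3]
top 0.79 454.4 223.3 [437.5, 212.4, 31.6, 25.5]
top 0.76 388.0 206.4 [376.3, 194.0, 24.1, 22.1]
top 0.39 462.5 190.0 [458.0, 186.9, 4.9, 2.0]
scene 0.91 265.2 289.2 [255.6, 273.6, 25.1, 31.2]
scene 0.59 219.6 300.2 [204.4, 283.1, 35.0, 32.3]
scene 0.59 245.2 331.2 [230.9, 317.2, 29.6, 29.0]
```

```bash
python3 -m inch '[[0,[-0.2,-0.6,5],0],[0,[-0.2,-0.6,10],0],[0,[-0.2,-0.6,14],0],[0,[-0.2,-0.6,17],0],[0,[-0.2,-0.6,19],0],[0,[-0.2,-0.6,20.1],0],[0,[-0.2,-0.6,20.1],0],[1,[-0.2,-0.6,20.1],0],[1,[-0.2,-0.6,20.1],0],[1,[-0.2,-0.6,20.1],0],[1,[-0.2,-0.6,20.1],0],[1,[-0.2,-0.6,20.1],0]]' 20
python3 - <<'E'
from h import *
im=viewer.snapshot('scene'); crop('s',im,170,180,200,160,3,'s7.png')
go([.5736,-.313,.25],0.0235)
E
```

```text
clock: 8.45
tool_pos: [0.5718, -0.3164, 0.0524]
eef_rot: [0.699, 0.715, 0.0, 0.0]
contact_force: [-2.0, -0.3, 2.5]
opening: 0.57
t 8.5 pos [ 0.5713 -0.3164  0.0523] yaw 1.3 tilt 0.04 q [ 0.42  0.99  0.03  1.6  -0.05  0.55  0.5 ] op 0.541 F [-1.6  0.4  2.1]
shift cm [  0.34   0.22 -19.77] turn -0.0
```

View pics/s7.png

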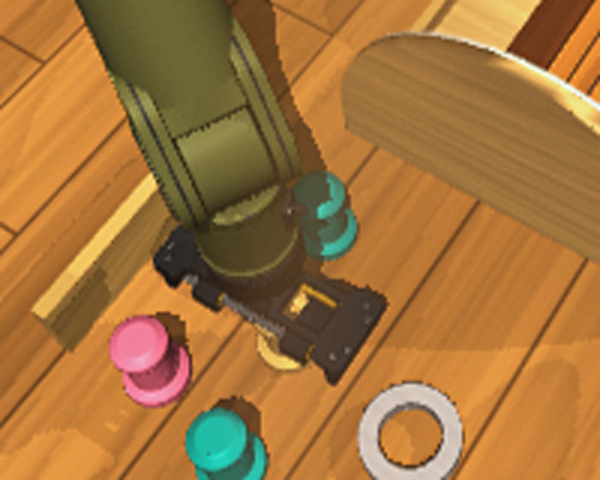

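```bash
python3 -m inch '[[1,[0,0,0],0],[1,[0,0,0],0],[1,[0,0,-0.5],0],[1,[0,0,-4],0],[1,[0,0,-9],0],[1,[0,0,-14],0],[1,[0,0,-18],0]]' 20
python3 - <<'E'
from h import *
im=viewer.snapshot('scene'); crop('s',im,170,130,200,200,3,'s8.png')
t=cabw([-.07,-.025,.30]);print(t)
go(t,0.0235+np.pi/2)
E
```

```text
clock: 9.2
tool_pos: [0.5725, -0.3162, 0.2346]
eef_rot: [0.699, 0.715, 0.001, 0.001]
contact_force: [1.2, -0.9, -1.8]
opening: 0.539
[0.60564956 0.04023019 0.3       ]
t 9.25 pos [ 0.5756 -0.318   0.2414] yaw 1.3 tilt 0.79 q [ 0.41  0.74  0.05  1.49 -0.04  0.9   0.5 ] op 0.535 F [ 1.  -1.1  1.7]
shift cm [35.71  3.91 -6.02] turn 90.0
```

View pics/s8.png

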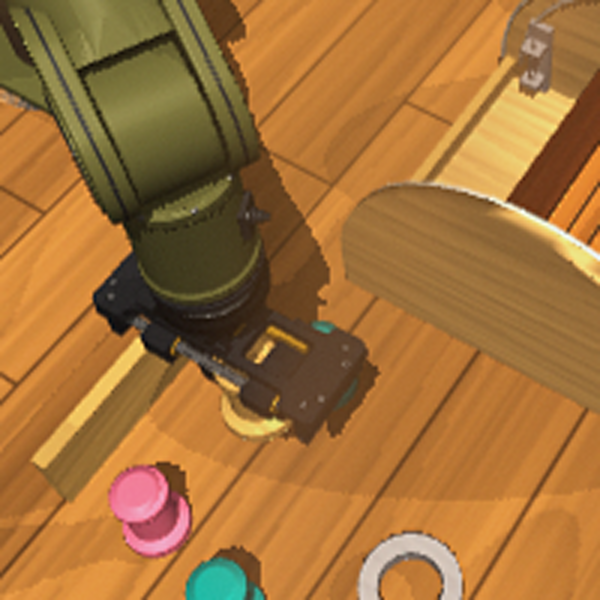

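```bash
python3 -m inch '[[1,[0,0.3,-4],8],[1,[3,0.3,-8],16],[1,[7,0.5,-8.2],25],[1,[12,1,-8.2],33],[1,[16,1.5,-8.2],41],[1,[20,2,-8.2],49],[1,[24,3,-8.2],57],[1,[28,3.5,-8.2],65],[1,[32,3.9,-8.2],73],[1,[35.7,3.9,-8.2],81],[1,[35.7,3.9,-8.2],90],[1,[35.7,3.9,-8.2],90],[1,[35.7,3.9,-8.2],90],[1,[35.7,3.9,-8.2],90]]'
python3 - <<'E'
from h import *
im=viewer.snapshot('scene'); crop('s',im,270,60,200,220,3,'s9.png')
im=viewer.snapshot('top'); crop('s',im,200,75,200,200,3,'t9.png')
t=cabw([-.07,-.025,.075]);print(t)
go(t,0.0235+np.pi/2)
E
```

```text
clock: 10.65
tool_pos: [0.6023, 0.0401, 0.3139]
eef_rot: [1.0, 0.012, 0.0, 0.0]
contact_force: [0.1, -0.6, -2.1]
opening: 0.542
[0.60564956 0.04023019 0.075     ]
t 10.75 pos [0.6024 0.0403 0.314 ] yaw -88.7 tilt 0.01 q [-0.45  0.65  0.55  1.58 -0.38  1.03 -1.33] op 0.542 F [-0.4 -0.4 -1.9]
shift cm [3.20e-01 2.00e-02 2.39e+01] turn -0.0
```

View pics/s9.png

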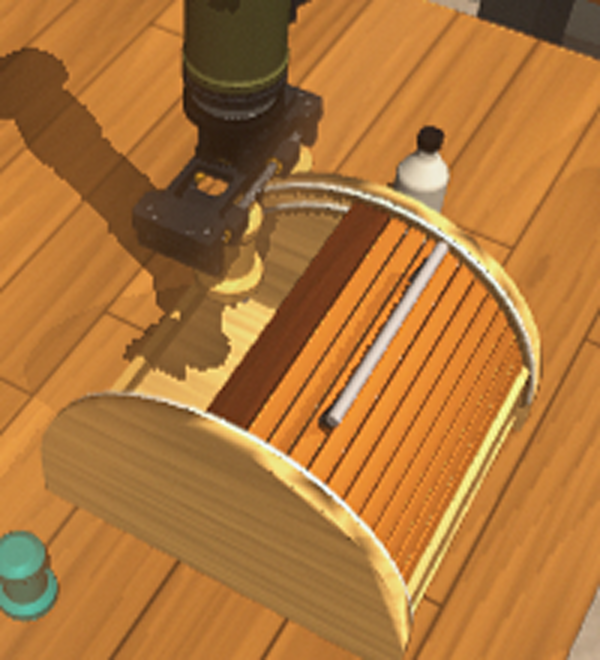

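View pics/t9.png

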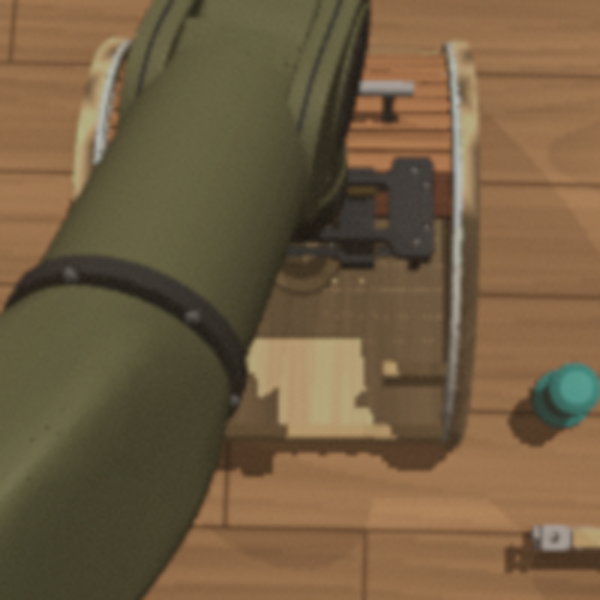

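```bash
python3 -m inch '[[1,[0.3,0,4],0],[1,[0.3,0,8],0],[1,[0.3,0,12],0],[1,[0.3,0,15],0],[1,[0.3,0,18],0]]'
python3 - <<'E'
from h import *
im=viewer.snapshot('scene'); crop('s',im,270,40,180,220,3,'s10.png')
t=cabw([-.07,-.025,.075])
go(t,0.0235+np.pi/2)
E
```

```text
clock: 11.25
tool_pos: [0.6055, 0.041, 0.1326]
eef_rot: [1.0, 0.012, 0.0, -0.0]
contact_force: [-0.1, -0.7, -3.1]
opening: 0.541
t 11.3 pos [0.6026 0.0413 0.1281] yaw -88.7 tilt 0.44 q [-0.36  0.87  0.4   1.74 -0.52  0.64 -1.21] op 0.54 F [ 0.2  1.2 -5.8]
shift cm [0.34 0.11 5.31] turn 0.0
```

View pics/s10.png

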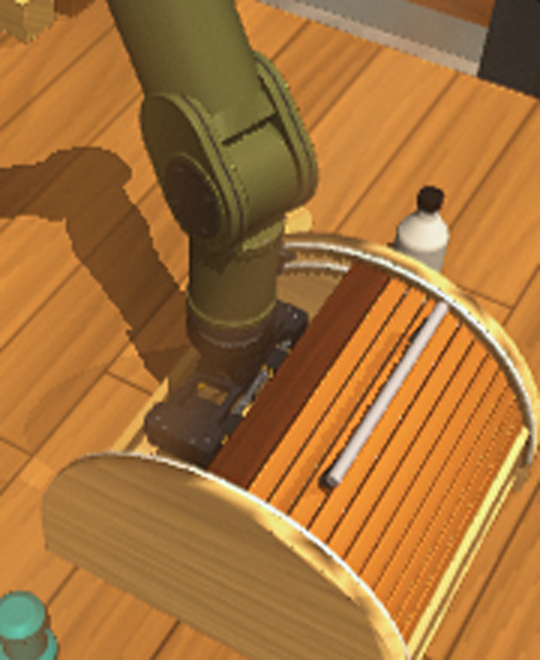

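```bash
python3 -m inch '[[1,[0,0,2],0],[1,[0,0,4],0],[1,[0,0,5],0],[1,[0,0,5.5],0],[1,[0,0,5.8],0],[1,[0,0,5.8],0]]'
python3 -c "
from h import *
go([0,0,.07])"
```

```text
clock: 11.9
tool_pos: [0.6058, 0.0415, 0.0764]
eef_rot: [1.0, 0.012, 0.0, -0.0]
contact_force: [0.2, -0.1, -2.1]
opening: 0.541
t 11.9 pos [0.6058 0.0415 0.0764] yaw -88.7 tilt 0.05 q [-0.33  0.94  0.35  1.76 -0.57  0.54 -1.17] op 0.541 F [ 0.2 -0.1 -2.1]
shift cm [-60.67   2.73   0.59] turn 0
```

```bash
python3 -m inch '[[1,[0,0,0.2],0],[1,[0,0,0.3],0],[1,[0,0,0.3],0]]';python3 -m inch '[[1,[0,0,0.15],0],[1,[0,0,0.15],0]]'
```

```text
clock: 12.2
tool_pos: [0.6055, 0.0417, 0.0731]
eef_rot: [1.0, 0.012, 0.0, -0.0]
contact_force: [-0.4, -0.2, -2.4]
opening: 0.54
clock: 12.4
tool_pos: [0.6055, 0.0417, 0.0727]
eef_rot: [1.0, 0.012, 0.0, -0.0]
contact_force: [-1.9, -0.1, 7.4]
opening: 0.541
```

```bash
python3 -m inch '[[0.3,[0,0,-0.1],0],[0.2,[0,0,-0.1],0],[0,[0,0,-0.1],0],[0,[0,0,-0.1],0],[0,[0,0,-3],0],[0,[0,0,-7],0],[0,[0,0,-12],0],[0,[0,0,-17],0],[0,[0,0,-22],0],[0,[0,0,-24],0]]'
python3 - <<'E'
from h import *
g=[.400,-.296,.25]
go(g,0.0235)
E
```

```text
clock: 13.4
tool_pos: [0.6074, 0.0408, 0.3166]
eef_rot: [1.0, 0.011, 0.004, 0.0]
contact_force: [1.1, 0.0, -0.0]
opening: 1.005
t 13.4 pos [0.6074 0.0408 0.3166] yaw -88.7 tilt 0.46 q [-0.45  0.65  0.56  1.57 -0.39  1.03 -1.33] op 1.005 F [ 1.1  0.  -0. ]
shift cm [-21.56  33.2    6.49] turn 90.0
```

```bash
python3 -m inch '[[0,[-25,-28,0],-90],[0,[-25,-28,0],-90],[0,[-25,-28,0],-90],[0,[-25,-28,0],-90],[0,[-25,-28,0],-90],[0,[-25,-28,0],-90],[0,[-25,-28,0],-90],[0,[-25,-28,0],-90],[0,[-25,-28,0],-90],[0,[-25,-28,0],-90],[0,[-25,-28,0],-90]]'
python3 - <<'E'
from h import *
go([0.4,-.3,.25],.0235)
for n in ['scene','top']:
    im=viewer.snapshot(n); cv2.imwrite(f'pics/{n}11.png',im[:,:,::-1])
    if n=='scene': crop(n,im,280,90,180,200,4,'s11.png')
    else: crop(n,im,220,80,280,200,2.8,'t11.png')
E
```

```text
clock: 14.5
tool_pos: [0.3486, 0.3158, 0.3114]
eef_rot: [0.697, 0.717, 0.0, -0.0]
contact_force: [0.1, 0.1, -0.2]
opening: 1.003
t 14.5 pos [0.3486 0.3158 0.3114] yaw 1.6 tilt 0.0 q [-0.93  0.41  0.14  1.95 -0.08  0.79 -0.72] op 1.003 F [ 0.1  0.1 -0.2]
shift cm [-61.7    3.36   6.14] turn 0.3
```

View pics/s11.png

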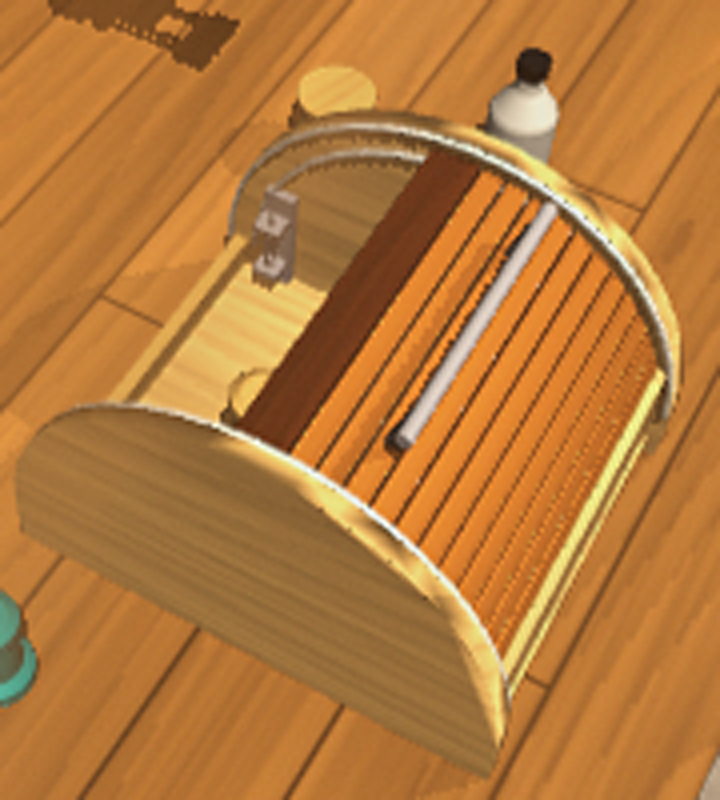

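View pics/t11.png

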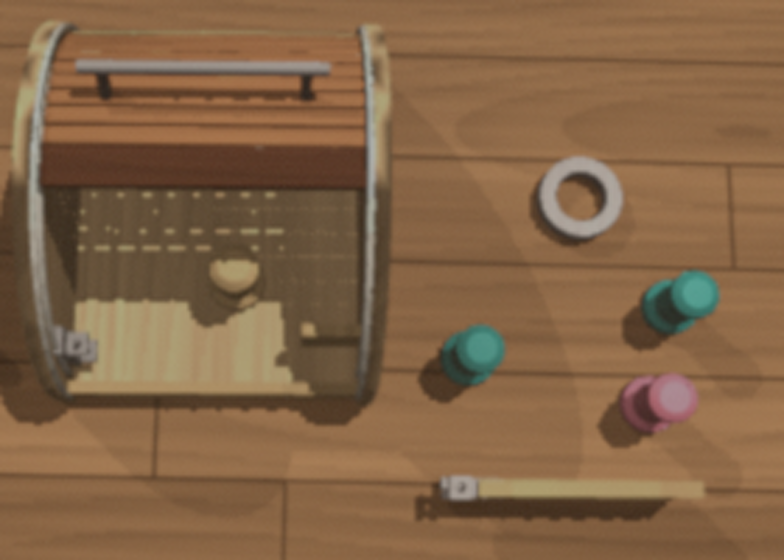

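Run:
```python
from h import *
c=np.load('cab.npy')
m=ray('top',303.9,177.5,.106); d=m[:2]-c[:2]; cs,sn=np.cos(c[2]),np.sin(c[2]); print('mill cab',cs*d[0]+sn*d[1],-sn*d[0]+cs*d[1])
a=cv2.imread('pics/scene11.png')[:,:,::-1];b=cv2.imread('pics/top11.png')[:,:,::-1]
A=cv2.resize(a[130:165,335:365],None,fx=14,fy=14,interpolation=cv2.INTER_CUBIC)
B=cv2.resize(b[190:220,232:267],None,fx=14,fy=14,interpolation=cv2.INTER_CUBIC)
for X in ([-.145,.13,.1],[-.145,.13,.114],[-.145,.13,.05],[-.145,.13,.064]):
    for im,n,x0,y0 in ((A,'scene',335,130),(B,'top',232,190)):
        u=proj(n,cabw(X))[0]; print(n,X,u.round(1)); 
h=max(A.shape[0],B.shape[0])
o=np.zeros((h,A.shape[1]+B.shape[1],3),np.uint8);o[:A.shape[0],:A.shape[1]]=A;o[:B.shape[0],A.shape[1]:]=B
o=cv2.resize(o,None,fx=.87,fy=.87);print(o.shape); cv2.imwrite('pics/pins.png',o[:,:,::-1])
A=cv2.resize(a[208:243,230:260],None,fx=14,fy=14,interpolation=cv2.INTER_CUBIC)
B=cv2.resize(b[240:268,372:404],None,fx=12,fy=12,interpolation=cv2.INTER_CUBIC)
cv2.imwrite('pics/kn_s.png',A[:,:,::-1]);cv2.imwrite('pics/kn_t.png',B[:,:,::-1])
```

```text
mill cab -0.07638536655423525 -0.02583648773790978
scene [-0.145, 0.13, 0.1] [347.5 144.8]
top [-0.145, 0.13, 0.1] [247.1 202.3]
scene [-0.145, 0.13, 0.114] [347.6 141.9]
top [-0.145, 0.13, 0.114] [246.1 201.5]
scene [-0.145, 0.13, 0.05] [347.  155.1]
top [-0.145, 0.13, 0.05] [250.5 204.9]
scene [-0.145, 0.13, 0.064] [347.1 152.3]
top [-0.145, 0.13, 0.064] [249.6 204.2]
(426, 792, 3)
```

View pics/pins.png

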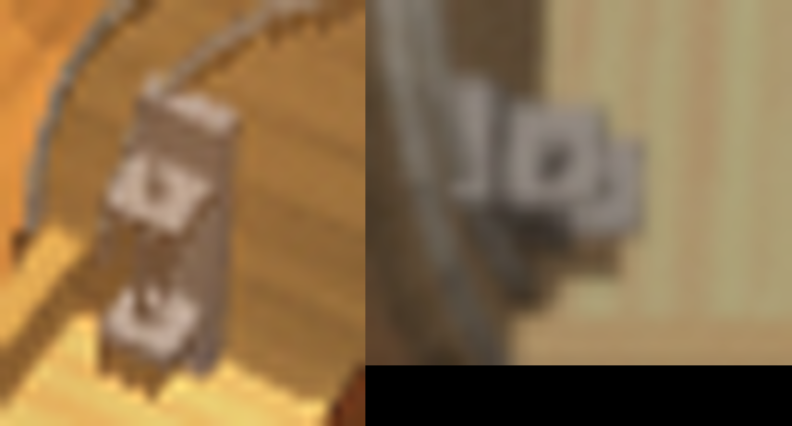

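View pics/kn_s.png

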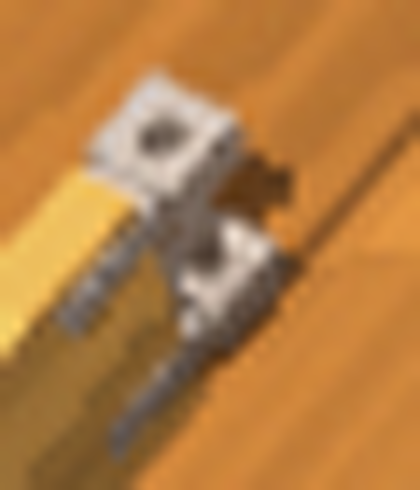

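View pics/kn_t.png

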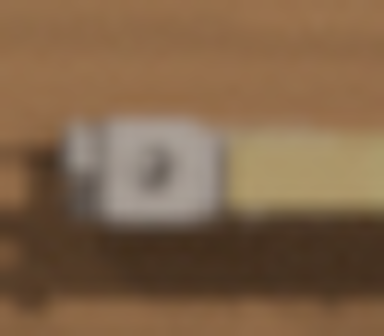

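```bash
python3 - <<'E'
from h import *
print(ray('top',384.2,253.7,.076),ray('scene',241.0,217.2,.076))
# free end corners top: top crop t11 (704,482..497)
for y in (481,498): print(ray('top',704/2.8-.3+220,y/2.8-.3+80,.08))
# consistency: pins
print(ray('top',247.1,202.7,.1),ray('scene',347.6,145.6,.1),cabw([-.145,.13,.1]))
E
python3 - <<'E'
import cv2
a=cv2.imread('pics/scene11.png')
cv2.imwrite('pics/gs.png',cv2.resize(a[205:305,170:260],None,fx=6,fy=6,interpolation=cv2.INTER_CUBIC))
E
```

```text
[ 0.39613742 -0.18774579  0.076     ] [ 0.39637808 -0.18861468  0.076     ]
[ 0.40754952 -0.42752681  0.08      ]
[ 0.39099449 -0.42679378  0.08      ]
[0.52583794 0.19343592 0.1       ] [0.52902814 0.190823   0.1       ] [0.52702269 0.19342228 0.1       ]
```

View pics/gs.png

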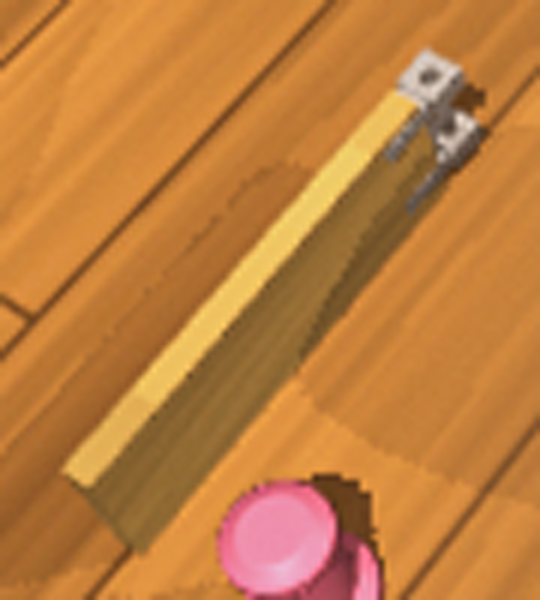

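```bash
python3 -c "
from h import *
go([.3977,-.296,.22],.0126)"
python3 -m inch '[[0,[-61.2,3.1,2],0],[0,[-61.2,3.1,4],0],[0,[-61.2,3.1,6],0],[0,[-61.2,3.1,9],0],[0,[-61.2,3.1,9],0],[0,[-61.2,3.1,9],0],[0,[-61.2,3.1,9],0],[0,[-61.2,3.1,9],0],[0,[-61.2,3.1,9],0],[0,[-61.2,3.1,9],0],[0,[-61.2,3.1,9],0],[0,[-61.2,3.1,9],0],[0,[-61.2,3.1,9],0],[0,[-61.2,3.1,9],0],[0,[-61.2,3.1,9],0],[0,[-61.2,3.1,9],0]]'
python3 -c "
from h import *
go([.3977,-.296,.055],.0126)"
```

```text
t 14.6 pos [0.3489 0.3155 0.3114] yaw 1.3 tilt 0.01 q [-0.93  0.41  0.14  1.95 -0.08  0.79 -0.72] op 1.004 F [0.1 0.7 0.1]
shift cm [-61.25   3.45   9.13] turn 0.6
clock: 16.2
tool_pos: [0.3944, -0.2936, 0.2215]
eef_rot: [0.698, 0.716, 0.0, -0.001]
contact_force: [-0.8, 0.5, -0.6]
opening: 1.0
t 16.2 pos [ 0.3944 -0.2936  0.2215] yaw 1.4 tilt 0.08 q [ 0.5   0.57  0.08  2.   -0.08  0.58  0.65] op 1.0 F [-0.8  0.5 -0.6]
shift cm [-0.27  0.33 16.65] turn 0.7
```

```bash
python3 -m inch '[[0,[-0.3,0.3,5],0.7],[0,[-0.3,0.3,9],0.7],[0,[-0.3,0.3,13],0.7],[0,[-0.3,0.3,15.5],0.7],[0,[-0.3,0.3,16.5],0.7],[0.6,[-0.3,0.3,16.6],0.7],[0.6,[-0.3,0.3,16.6],0.7],[0.6,[-0.3,0.3,16.6],0.7]]' 15
python3 - <<'E'
from h import *
im=viewer.snapshot('scene'); crop('s',im,170,150,160,160,4,'s12.png')
go([.3977,-.296,.055],.0126)
E
```

```text
clock: 17.0
tool_pos: [0.3982, -0.2986, 0.0568]
eef_rot: [0.703, 0.711, 0.0, 0.001]
contact_force: [-0.2, -0.7, -0.2]
opening: 0.757
t 17.05 pos [ 0.3982 -0.2987  0.0568] yaw 0.7 tilt 0.15 q [ 0.54  0.88  0.02  2.09 -0.1   0.18  0.66] op 0.707 F [-0.6 -0.2 -0.6]
shift cm [ 0.27 -0.04  0.17] turn -0.1
```

View pics/s12.png

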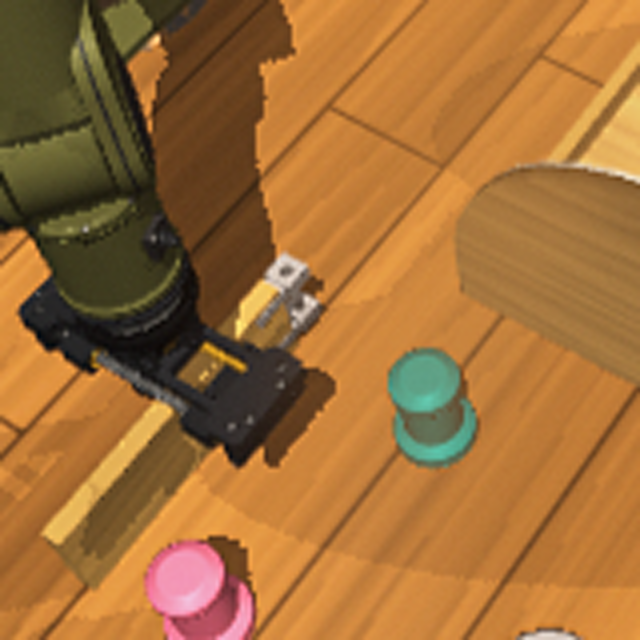

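```bash
python3 -m inch '[[0.7,[0,0,0],0],[0.8,[0,0,0],0],[0.9,[0,0,0],0],[1,[0,0,0],0],[1,[0,0,0],0],[1,[0,0,0],0],[1,[0,0,0],0]]' 15
python3 -m inch '[[1,[0,0,0],0],[1,[0,0,0],0]]' 45
python3 - <<'E'
from h import *
im=viewer.snapshot('scene'); crop('s',im,170,150,160,160,4,'s12b.png')
viewer_im=viewer.snapshot('top'); crop('s',viewer_im,360,220,130,60,6,'t12b.png')
c=go([.3977,-.296,.055],.0126)
print(r.get_state()['opening']*88)
E
```

```text
clock: 17.75
tool_pos: [0.3972, -0.2983, 0.0553]
eef_rot: [0.703, 0.711, -0.0, -0.0]
contact_force: [-0.2, 0.9, 0.3]
opening: 0.18
clock: 17.95
tool_pos: [0.3972, -0.2983, 0.0553]
eef_rot: [0.703, 0.711, -0.0, -0.0]
contact_force: [-0.7, -0.8, -0.7]
opening: 0.176
t 18.05 pos [ 0.3972 -0.2983  0.0553] yaw 0.6 tilt 0.01 q [ 0.54  0.88  0.02  2.09 -0.1   0.18  0.67] op 0.176 F [-0.8 -0.  -0.5]
shift cm [0.23 0.05 0.03] turn -0.1
15.44713367939509
```

View pics/t12b.png

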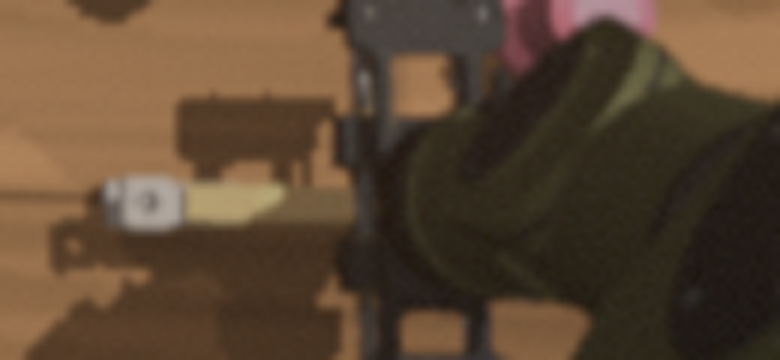

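View pics/s12b.png

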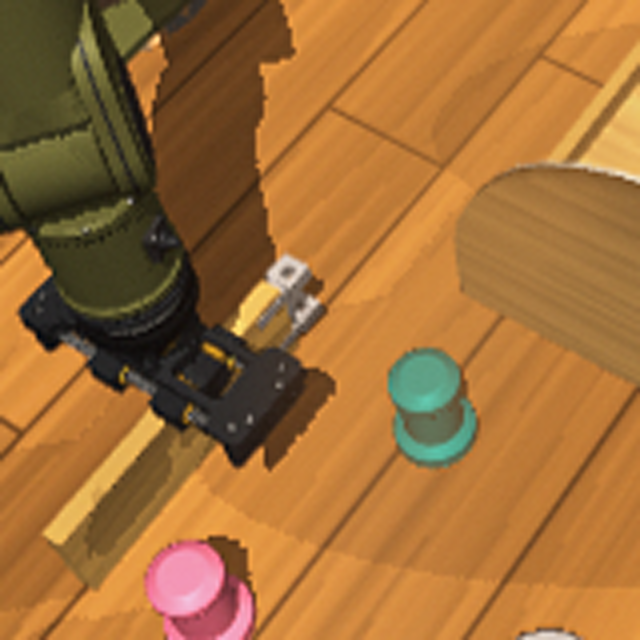

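```bash
python3 -m inch '[[1,[0,0,-1],0],[1,[0,0,-5],0],[1,[0,0,-10],0],[1,[4,0,-10.5],0],[1,[8,0,-10.5],0],[1,[12,0.5,-10.5],-0.7],[1,[16,1,-10.5],-0.7],[1,[20,1,-10.5],-0.7],[1,[24,1,-10.5],-0.7],[1,[28,1,-10.5],-0.7],[1,[32,1,-10.5],-0.7],[1,[35,1,-10.5],-0.7],[1,[37,1,-10.5],-0.7],[1,[37.9,1,-10.5],-0.7],[1,[37.9,1,-10.5],-0.7],[1,[37.9,1,-10.5],-0.7]]'
python3 - <<'E'
from h import *
go([.5293,.0825,.1153],.0235)
for n in ['scene','top']:
    im=viewer.snapshot(n); cv2.imwrite(f'pics/{n}13.png',im[:,:,::-1])
    if n=='scene': crop(n,im,230,60,200,180,4,'s13.png')
    else: crop(n,im,210,120,200,140,4,'t13.png')
E
```

```text
clock: 19.65
tool_pos: [0.4031, 0.0796, 0.1606]
eef_rot: [0.699, 0.715, -0.0, 0.0]
contact_force: [-0.4, -1.1, -3.4]
opening: 0.18
t 19.65 pos [0.4031 0.0796 0.1606] yaw 1.3 tilt 0.03 q [-0.4   0.62  0.15  2.29 -0.36  0.25  0.1 ] op 0.18 F [-0.4 -1.1 -3.4]
shift cm [1.000e-02 1.262e+01 4.540e+00] turn -0.1
```

View pics/s13.png

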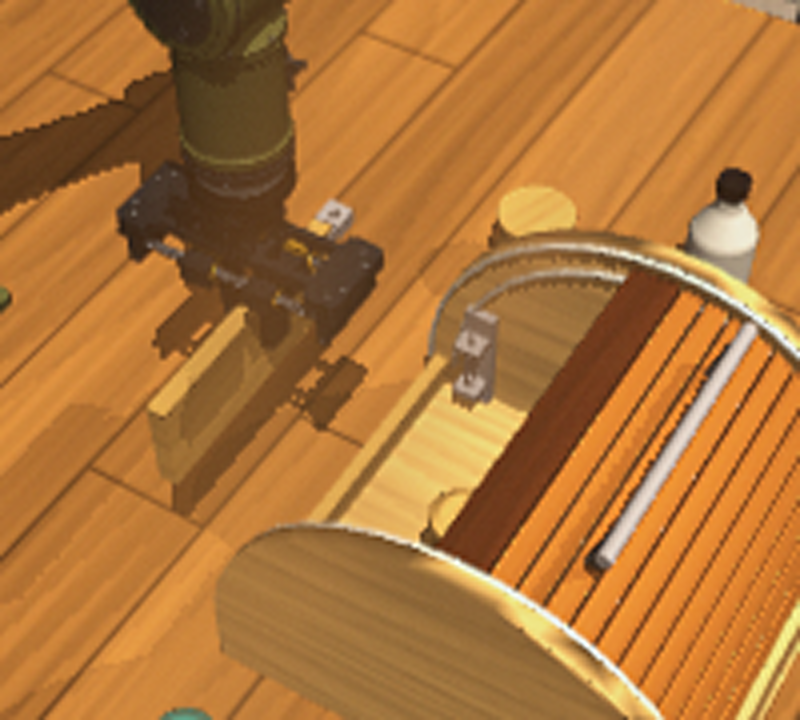

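View pics/t13.png

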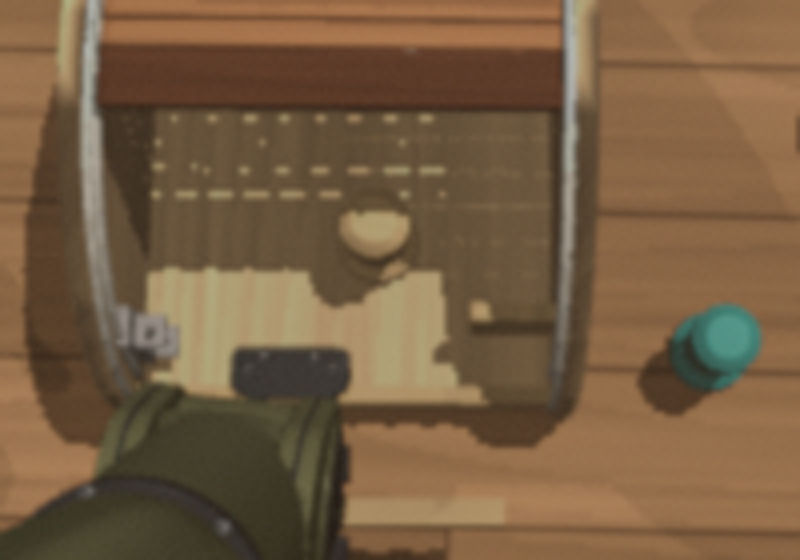

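```bash
python3 - <<'E'
from h import *
tcp=np.array([.4031,.0796,.1606]); 
yaw=.0235
def gp(lx,ly,lz): # gate local: hole ref (x=0,y=.128), z from gate bottom
    p=pose([0,0,yaw],[lx-.0+.0005,ly-.128+.110,0])[0]
    return tcp+[p[0],p[1],lz-.0553]
print('hole top',proj('scene',gp(0,.128,.076)),'end corners',[proj('scene',gp(x,-.111,z)).round(1) for x in(-.008,.008) for z in (.08,0)])
E
python3 -m inch '[[1,[0,2,1],0],[1,[0,4,2.5],0],[1,[0,6,4],0],[1,[0,8,4.5],0],[1,[0,9,4.5],0],[1,[0,9,4.5],0],[1,[0,9,4.5],0]]'
python3 - <<'E'
from h import *
go([.5293,.0825,.1153],.0235)
for n in ['scene','top']:
    im=viewer.snapshot(n); cv2.imwrite(f'pics/{n}14.png',im[:,:,::-1])
    if n=='scene': crop(n,im,280,90,120,110,6,'s14.png')
    else: crop(n,im,210,120,200,140,4,'t14.png')
E
```

```text
hole top [[312.89531538 112.44072832]] end corners [array([[265.8, 161.3]]), array([[269.5, 178.6]]), array([[270.4, 163.5]]), array([[273.8, 180.7]])]
clock: 20.45
tool_pos: [0.492, 0.0822, 0.1157]
eef_rot: [0.699, 0.715, -0.001, -0.0]
contact_force: [-0.9, -0.1, -2.5]
opening: 0.173
t 20.45 pos [0.492  0.0822 0.1157] yaw 1.3 tilt 0.08 q [-0.35  0.77  0.16  2.07 -0.35  0.33  0.11] op 0.173 F [-0.9 -0.1 -2.5]
shift cm [-0.06  3.73  0.03] turn -0.1
```

View pics/s14.png

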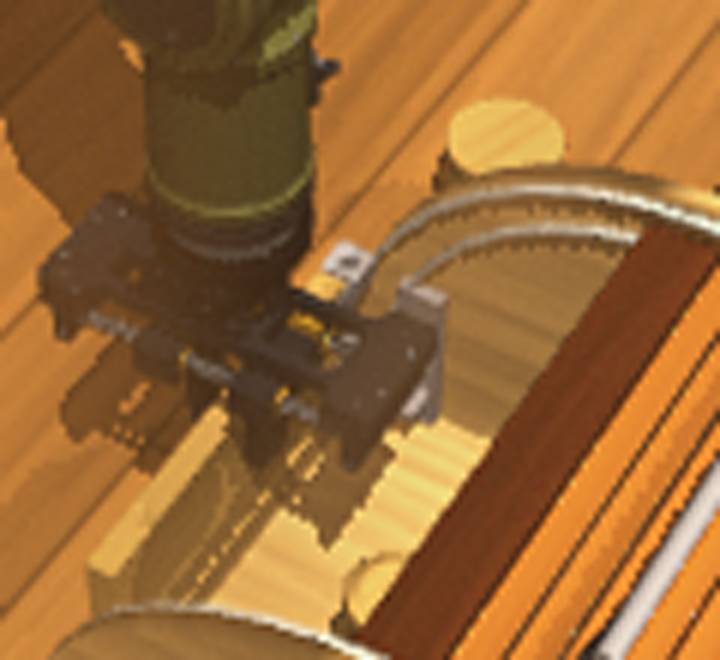

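View pics/t14.png

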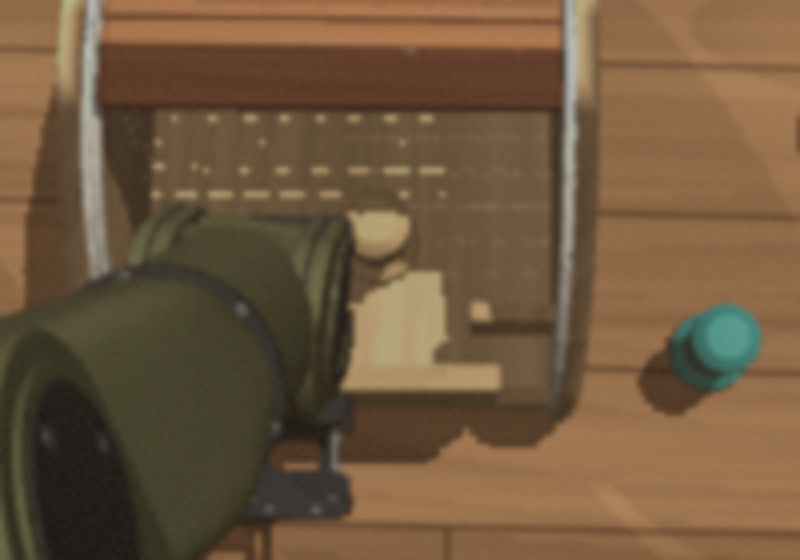

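Run:
```python
from h import *
print('pred bracket mids',proj('scene',cabw([-.145,.121,.1])),'obs 345.7 147.1',proj('scene',cabw([-.145,.121,.05])),'obs 345.5 157.2')
for k in ([-.156,.121,.1],[-.134,.121,.1],[-.156,.15,.1],[-.134,.15,.1]): print(k,proj('scene',cabw(k)),proj('top',cabw(k)))
yaw=.0235; tcp=np.array([.4922,.0822,.1157])
off=pose([0,0,yaw],[.0005,.110,0])[0]
h=tcp+[off[0],off[1],.076-.0553]
print('hole pred',h,proj('scene',h),'obs 337.9 133.1')
A=cv2.imread('pics/scene14.png')[118:150,325:362]
cv2.imwrite('pics/h14.png',cv2.resize(A,None,fx=16,fy=16,interpolation=cv2.INTER_CUBIC))
A=cv2.imread('pics/scene11.png')[130:165,335:365]
cv2.imwrite('pics/pin16.png',cv2.resize(A,None,fx=16,fy=16,interpolation=cv2.INTER_CUBIC))
```

```text
pred bracket mids [[346.10638828 146.65471931]] obs 345.7 147.1 [[345.66793171 156.87672072]] obs 345.5 157.2
[-0.156, 0.121, 0.1] [[343.09936232 145.36988291]] [[250.27624799 206.23608973]]
[-0.134, 0.121, 0.1] [[349.1296372  147.94648743]] [[250.53727976 198.33065244]]
[-0.156, 0.15, 0.1] [[347.47099889 139.6055555 ]] [[239.69496862 206.23147543]]
[-0.134, 0.15, 0.1] [[353.45437773 142.12142573]] [[239.9944392  198.32366086]]
hole pred [0.4901151  0.19218138 0.1364    ] [[337.52727704 132.74609159]] obs 337.9 133.1
```

View pics/h14.png

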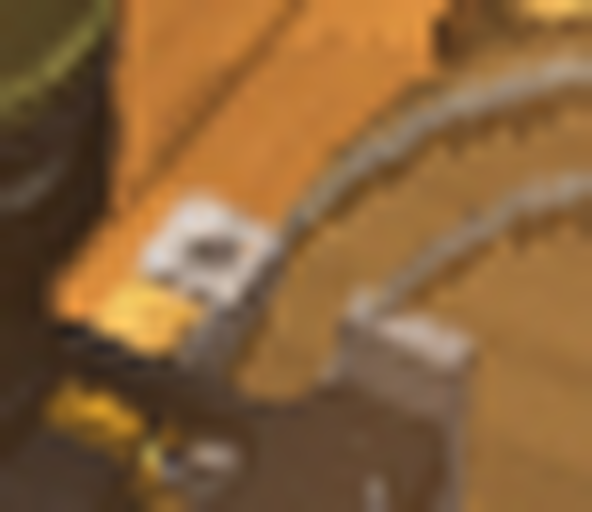

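View pics/pin16.png

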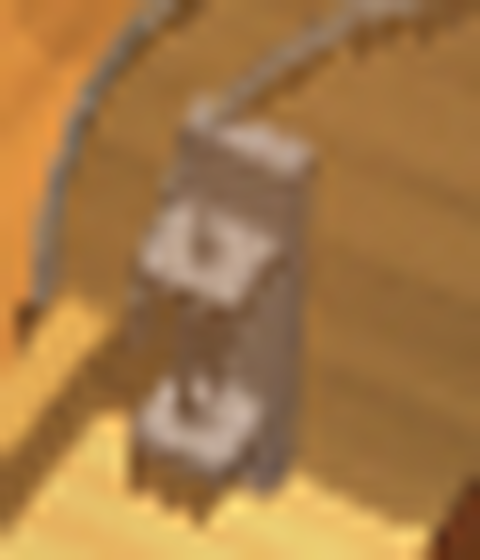

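```bash
python3 -m inch '[[1,[0,1,0],0],[1,[0,2,0],0],[1,[0,3,0],0],[1,[0,3.6,0],0],[1,[0,3.6,0],0],[1,[0,3.6,0],0]]'
python3 - <<'E'
from h import *
for i in range(2):
  go([.5279,.0825,.1153],.0235)
  im=viewer.snapshot('scene')
cv2.imwrite('pics/scene15.png',im[:,:,::-1])
crop('s',im,290,90,110,100,6,'s15.png')
crop('s',im,330,110,40,40,14,'h15.png')
s=r.get_state(); yaw=.0235; tcp=s['tool_pos']
off=pose([0,0,yaw],[.0005,.110,0])[0]
h=tcp+[off[0],off[1],.076-.0553]
print('hole pred',h,proj('scene',h))
E
```

```text
clock: 21.15
tool_pos: [0.5187, 0.0826, 0.1137]
eef_rot: [0.697, 0.717, -0.009, -0.007]
contact_force: [-15.2, -2.5, 3.7]
opening: 0.186
t 21.15 pos [0.5187 0.0826 0.1137] yaw 1.6 tilt 1.31 q [-0.35  0.8   0.18  1.97 -0.33  0.42  0.11] op 0.186 F [-15.2  -2.5   3.7]
shift cm [-0.03  0.91 -0.18] turn 0.3
t 21.2 pos [0.5187 0.0826 0.1137] yaw 1.6 tilt 1.31 q [-0.35  0.8   0.18  1.97 -0.33  0.42  0.11] op 0.182 F [-14.7  -3.1   3.2]
shift cm [-0.03  0.91 -0.18] turn 0.3
hole pred [0.51662802 0.19261647 0.13439622] [[344.82337778 136.29806155]]
```

View pics/s15.png

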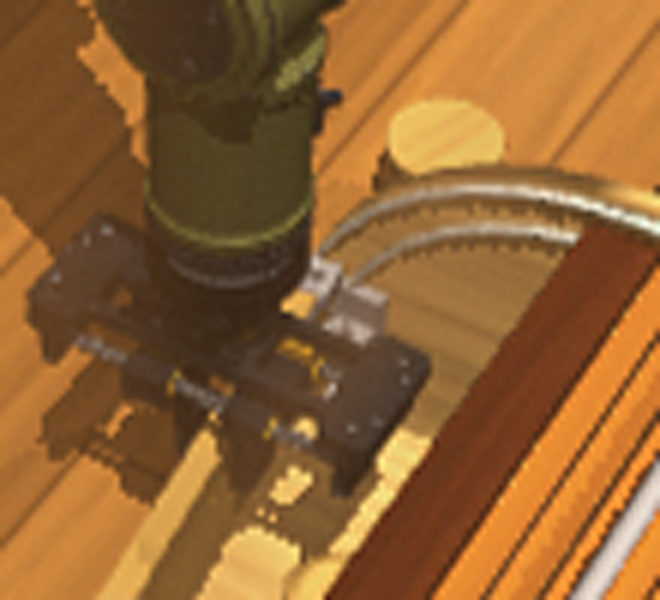

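View pics/h15.png

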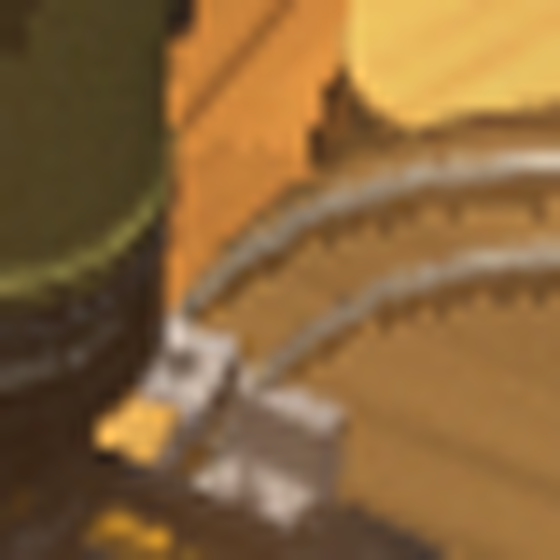

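Run:
```python
from h import *
s=r.get_state(); print(s['moment'].round(2),s['contact_force'].round(1))
im=viewer.snapshot('top'); cv2.imwrite('pics/top15.png',im[:,:,::-1]); crop('s',im,270,150,110,90,7,'t15.png')
im=cv2.imread('pics/scene15.png')[:,:,::-1]; crop('s',im,285,150,80,75,8,'e15.png')
```

```text
[-0.57  3.72  1.09] [-15.4  -3.    3.1]
```

View pics/t15.png

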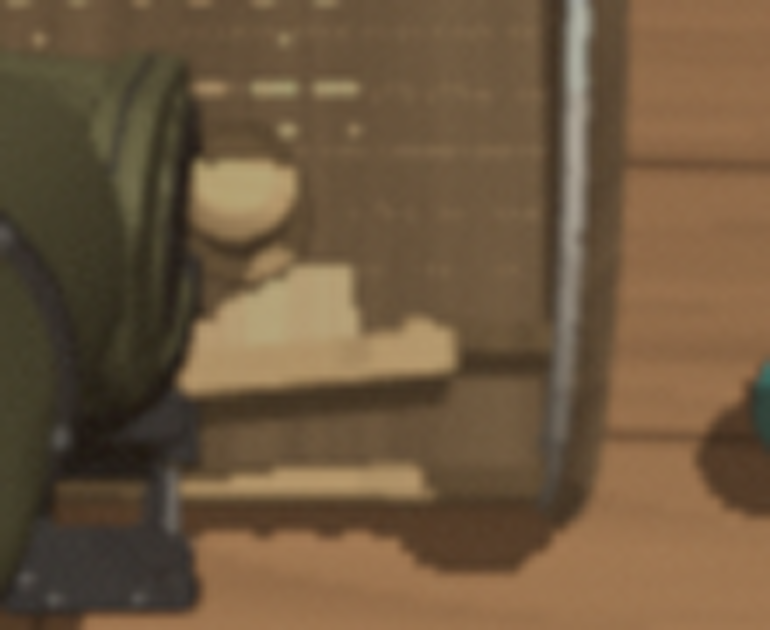

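View pics/e15.png

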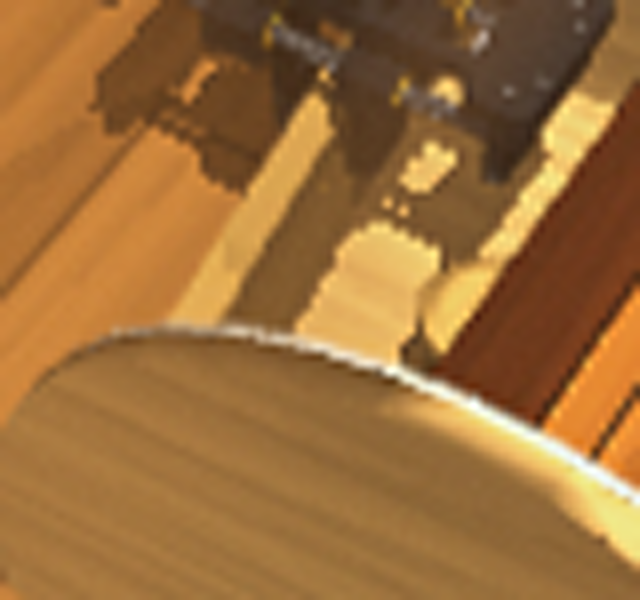

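Run:
```python
from h import *
c=np.load('cab.npy')
def tocab(w): return pose([0,0,-c[2]],w-[c[0],c[1],0])[0]
px=lambda x,y:(330+x/14-.46,110+y/14-.46)
for nm,p in dict(L=(145,390),T=(180,318),R=(243,355),B=(208,408),hole=(190,362)).items():
    for z in (.130,.134): print(nm,z,(tocab(ray('scene',*px(*p),z))*1000).round(1))
# plate top from pins16 (scene): corners  (190,100)?,(225,130)?,(300,165),(318,150)
q=lambda x,y:(335+x/16-.47,130+y/16-.47)
for z in (.115,.125,.135):
  print(z,[(tocab(ray('scene',*q(*p),z))*1000).round(0)[:2] for p in ((190,100),(195,125),(300,168),(318,148))])
t=lambda x,y:(232+(x-365)/12.18-.46,190+y/12.18-.46)
for z in (.115,.125,.135):
  print(z,[(tocab(ray('top',*t(*p),z))*1000).round(0)[:2] for p in ((455,80),(490,80),(490,200),(460,195))])
```

```text
L 0.13 [-168.5  121.2  130. ]
L 0.134 [-166.7  117.9  134. ]
T 0.13 [-172.6  144.7  130. ]
T 0.134 [-170.8  141.3  134. ]
R 0.13 [-154.6  141.8  130. ]
R 0.134 [-152.9  138.3  134. ]
B 0.13 [-153.5  123.5  130. ]
B 0.134 [-151.8  120.2  134. ]
hole 0.13 [-163.9  133.9  130. ]
hole 0.134 [-162.1  130.5  134. ]
0.115 [array([-161.,  150.]), array([-156.,  145.]), array([-133.,  145.]), array([-132.,  152.])]
0.125 [array([-156.,  142.]), array([-152.,  136.]), array([-129.,  137.]), array([-128.,  143.])]
0.135 [array([-152.,  133.]), array([-148.,  128.]), array([-125.,  128.]), array([-124.,  135.])]
0.115 [array([-130.,  150.]), array([-130.,  142.]), array([-157.,  141.]), array([-156.,  148.])]
0.125 [array([-132.,  148.]), array([-132.,  140.]), array([-159.,  139.]), array([-158.,  146.])]
0.135 [array([-134.,  145.]), array([-134.,  138.]), array([-160.,  137.]), array([-159.,  143.])]
```

```bash
python3 -m inch '[[1,[0,-2,0],0],[1,[0,-4,0],0],[1,[0,-6,0],0],[1,[0,-8,0],0],[1,[0,-10,0],0],[1,[0,-10,0],0],[1,[0,-10,0],0],[1,[0,-10,0],0]]'
python3 - <<'E'
from h import *
go([.5279,.0825,.1153],.0235)
im=viewer.snapshot('scene');cv2.imwrite('pics/scene16.png',im[:,:,::-1])
crop('s',im,300,90,50,50,12,'h16.png'); crop('s',im,255,130,70,70,9,'e16.png')
im=viewer.snapshot('top');cv2.imwrite('pics/top16.png',im[:,:,::-1]); crop('s',im,210,180,160,90,5,'t16.png')
s=r.get_state();print(s['tool_pos'])
E
```

```text
clock: 22.1
tool_pos: [0.4314, 0.0816, 0.1155]
eef_rot: [0.699, 0.715, 0.001, 0.001]
contact_force: [-0.1, -0.4, -1.6]
opening: 0.178
t 22.1 pos [0.4314 0.0816 0.1155] yaw 1.3 tilt 0.19 q [-0.35  0.73  0.1   2.24 -0.38  0.18  0.12] op 0.178 F [-0.1 -0.4 -1.6]
shift cm [-0.14  9.65  0.05] turn -0.0
[0.4306845  0.08151338 0.11542434]
```

View pics/h16.png

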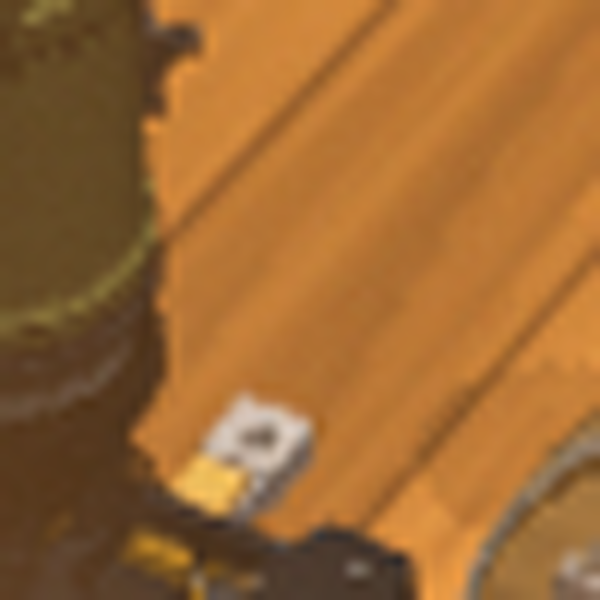

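View pics/e16.png

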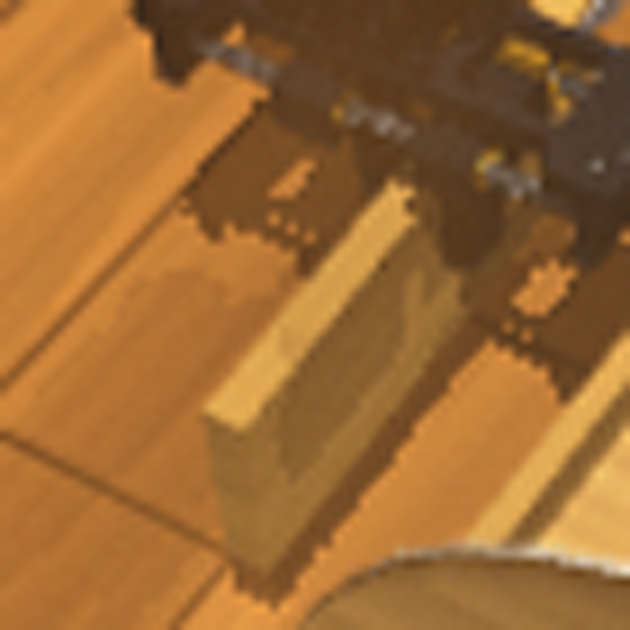

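View pics/t16.png

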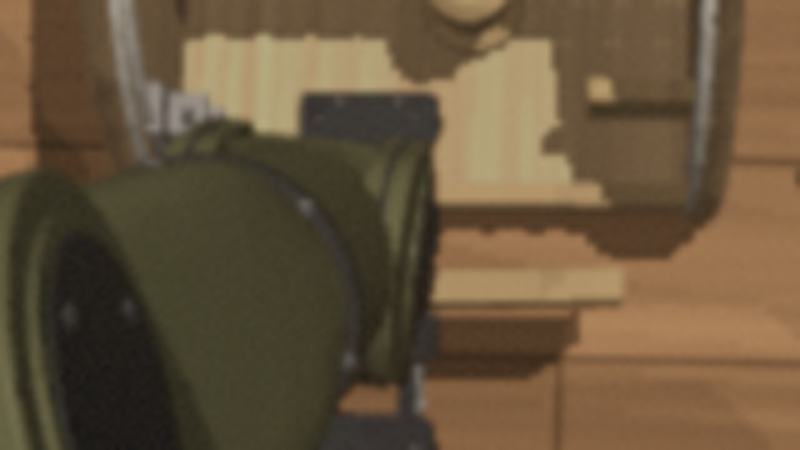

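Run:
```python
from h import *
tcp=np.array([.4312,.0817,.1154])
def e(x,y): return (255+x/9-.44,130+y/9-.44)
def t(x,y): return (210+x/5-.4,180+y/5-.4)
obs=[('scene',[0,.128,.076],(321.1,125.9)),('scene',[-.008,-.111,.08],e(205,412)),('scene',[.008,-.111,.08],e(248,428)),('scene',[.008,-.111,0],e(268,572)),
('top',[.008,-.111,.08],t(624,268)),('top',[-.008,-.111,.08],t(623,302))]
def gp(p,X): # p: dx,dy,dz,yaw,pitch offset at grip point
    l=np.array(X)-[-.0005,.018,.0553]
    return tcp+p[:3]+Ro.from_euler('zx',[p[3],p[4]]).apply(l)
def f(p): return np.concatenate([proj(n,gp(p,X))[0]-uv for n,X,uv in obs])
p0=[0,0,0,.0235,0]; print(f(p0).reshape(-1,2).round(1))
s=least_squares(f,p0); print((s.x*1000).round(1)); print(s.fun.reshape(-1,2).round(1))
```

```text
[[ 0.1 -0.2]
 [-1.2 -0.6]
 [-1.5 -0.1]
 [-0.9 -0.1]
 [ 0.1  0.9]
 [ 0.3  0.2]]
[ 0.6  1.1 -1.7 36.3 -1.2]
[[ 0.  -0.1]
 [-0.3 -0.2]
 [-0.5  0.2]
 [-0.   0.2]
 [-0.4  0.1]
 [-0.1 -0.6]]
```

```bash
python3 -m inch '[[1,[-0.2,2,-0.2],0.4],[1,[-0.2,4,-0.2],0.4],[1,[-0.2,5,-0.2],0.4],[1,[-0.2,6,-0.2],0.4],[1,[-0.2,6,-0.2],0.4],[1,[-0.2,6,-0.2],0.4]]'
python3 -m inch '[[1,[0,0.3,0],0],[1,[0,0.6,0],0],[1,[0,0.8,0],0],[1,[0,0.8,0],0]]'
python3 -m inch '[[1,[0,0.2,0],0],[1,[0,0.4,0],0],[1,[0,0.4,0],0]]'
python3 -m inch '[[1,[0,0.2,0],0],[1,[0,0.4,0],0],[1,[0,0.4,0],0]]'
```

```text
clock: 22.8
tool_pos: [0.4882, 0.0808, 0.1172]
eef_rot: [0.701, 0.713, -0.001, -0.001]
contact_force: [-0.1, -0.2, -2.3]
opening: 0.178
clock: 23.2
tool_pos: [0.4975, 0.0809, 0.1175]
eef_rot: [0.701, 0.713, 0.0, 0.0]
contact_force: [0.4, -0.2, -2.4]
opening: 0.176
clock: 23.5
tool_pos: [0.5015, 0.081, 0.1174]
eef_rot: [0.701, 0.713, 0.0, 0.0]
contact_force: [-1.1, 0.3, -2.9]
opening: 0.179
clock: 23.8
tool_pos: [0.5056, 0.0811, 0.1174]
eef_rot: [0.701, 0.713, 0.0, 0.0]
contact_force: [0.3, -0.5, -2.4]
opening: 0.178
```

```bash
python3 -m inch '[[1,[0,0.2,0],0],[1,[0,0.4,0],0],[1,[0,0.4,0],0]]'
python3 -m inch '[[1,[0,0.2,0],0],[1,[0,0.4,0],0],[1,[0,0.4,0],0]]'
```

```text
clock: 24.1
tool_pos: [0.5096, 0.0811, 0.1174]
eef_rot: [0.701, 0.713, 0.0, 0.0]
contact_force: [-0.6, -0.2, -3.3]
opening: 0.175
clock: 24.4
tool_pos: [0.5135, 0.0811, 0.1174]
eef_rot: [0.701, 0.713, 0.0, 0.0]
contact_force: [-0.2, 0.7, -2.1]
opening: 0.177
```

```bash
python3 -m inch '[[1,[0,0.2,0],0],[1,[0,0.3,0],0],[1,[0,0.3,0],0]]'
python3 -m inch '[[1,[0,0.2,0],0],[1,[0,0.3,0],0],[1,[0,0.3,0],0]]'
```

```text
clock: 24.7
tool_pos: [0.5163, 0.0812, 0.1174]
eef_rot: [0.701, 0.713, 0.0, 0.0]
contact_force: [1.2, 0.3, -2.0]
opening: 0.177
clock: 25.0
tool_pos: [0.5193, 0.0813, 0.1174]
eef_rot: [0.701, 0.713, 0.0, 0.0]
contact_force: [0.4, -0.3, -2.7]
opening: 0.177
```

```bash
python3 -m inch '[[1,[0,0.2,0],0],[1,[0,0.4,0],0],[1,[0,0.4,0],0]]'
python3 -m inch '[[1,[0,0.2,0],0],[1,[0,0.4,0],0],[1,[0,0.4,0],0]]'
python3 - <<'E'
from h import *
go([.5279,.0825,.1153],.0235)
im=viewer.snapshot('scene');cv2.imwrite('pics/scene17.png',im[:,:,::-1])
crop('s',im,330,115,40,40,14,'h17.png'); 
im=viewer.snapshot('top');cv2.imwrite('pics/top17.png',im[:,:,::-1]); crop('s',im,210,150,160,100,5,'t17.png')
tcp=np.array([.5279,.0815,.1174])
off=pose([0,0,.0175],[.0005,.110,0])[0]; h=tcp+[off[0],off[1],.076-.0553]; print(h,proj('scene',h),proj('top',h))
E
```

```text
clock: 25.3
tool_pos: [0.5236, 0.0814, 0.1174]
eef_rot: [0.701, 0.713, 0.0, 0.0]
contact_force: [0.2, -0.6, -2.6]
opening: 0.179
clock: 25.6
tool_pos: [0.5276, 0.0814, 0.1174]
eef_rot: [0.701, 0.713, 0.0, 0.0]
contact_force: [-0.0, -0.5, -2.7]
opening: 0.178
t 25.6 pos [0.5276 0.0814 0.1174] yaw 0.9 tilt 0.04 q [-0.35  0.79  0.19  1.96 -0.34  0.41  0.11] op 0.178 F [-0.  -0.5 -2.7]
shift cm [0.11 0.04 0.21] turn -0.4
[0.52647502 0.19149191 0.1381    ] [[347.39140318 136.89768833]] [[245.06031395 200.347937  ]]
```

View pics/h17.png

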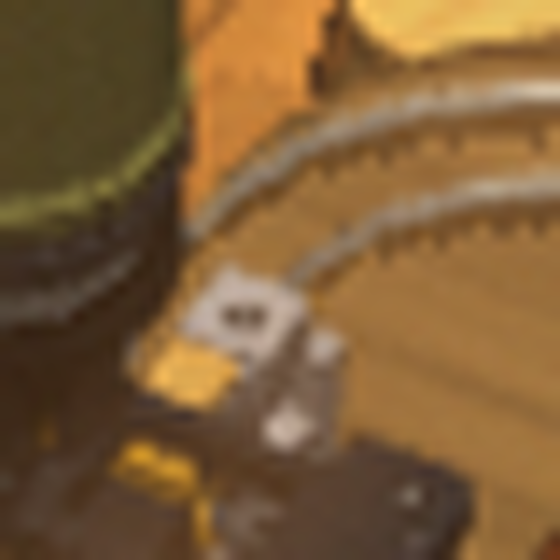

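View pics/t17.png

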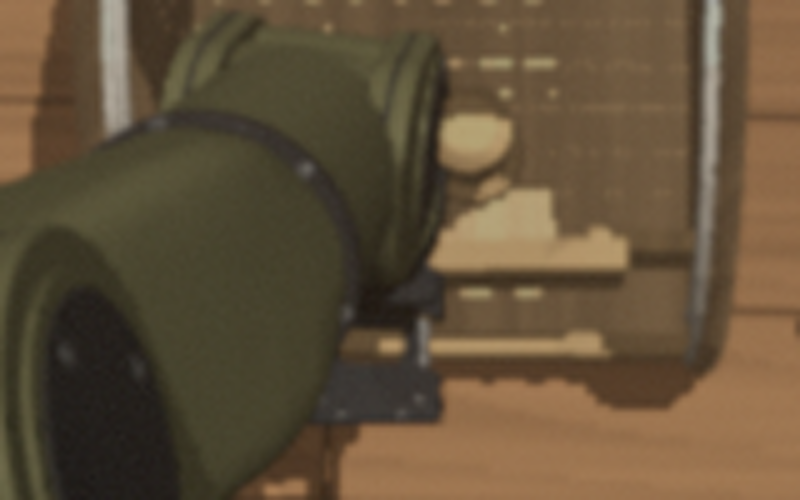

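Run:
```python
from h import *
for z in (.1365,.138):
    u=proj('scene',cabw([-.145,.13,z]))[0]+[-.3,.4]; d=np.array([346.9,137.0])-u
    J=np.array([[.274,.15],[.117,-.199]]); print(z,u.round(2),'hole-pin px',d.round(2),'mm',np.linalg.solve(J,d).round(1))
# gate yaw from top: free end edges
c=np.load('cab.npy')
for p in ((627,270),(440,276),(627,240)):
    print(ray('top',210+p[0]/5-.4,150+p[1]/5-.4,.1405))
```

```text
0.1365 [347.54 137.33] hole-pin px [-0.64 -0.33] mm [-2.5  0.2]
0.138 [347.55 137.  ] hole-pin px [-0.65 -0.  ] mm [-1.8 -1.1]
[ 0.52314445 -0.04704066  0.1405    ]
[0.51756095 0.05176935 0.1405    ]
[ 0.53923973 -0.04675468  0.1405    ]
```

```bash
python3 -m inch '[[1,[0.08,0.12,0],0.4],[1,[0.08,0.12,0],0.4],[1,[0.08,0.12,0.2],0.4],[1,[0.08,0.12,0.4],0.4],[1,[0.08,0.12,0.6],0.4],[1,[0.08,0.12,0.6],0.4]]'
python3 -m inch '[[1,[0,0,0.1],0],[1,[0,0,0.2],0],[1,[0,0,0.2],0]]'
python3 -m inch '[[1,[0,0,0.1],0],[1,[0,0,0.2],0],[1,[0,0,0.2],0]]'
```

```text
clock: 26.3
tool_pos: [0.528, 0.0821, 0.1111]
eef_rot: [0.704, 0.71, -0.0, -0.0]
contact_force: [0.4, -1.2, -2.6]
opening: 0.18
clock: 26.6
tool_pos: [0.5282, 0.0821, 0.1093]
eef_rot: [0.704, 0.71, -0.0, -0.0]
contact_force: [1.2, -0.8, -2.5]
opening: 0.176
clock: 26.9
tool_pos: [0.5283, 0.0821, 0.1073]
eef_rot: [0.704, 0.71, -0.0, 0.0]
contact_force: [0.6, -0.3, -2.6]
opening: 0.179
```

```bash
python3 -m inch '[[1,[0,0,0.1],0],[1,[0,0,0.2],0],[1,[0,0,0.2],0]]'
python3 -m inch '[[1,[0,0,0.1],0],[1,[0,0,0.2],0],[1,[0,0,0.2],0]]'
python3 - <<'E'
from h import *
im=viewer.snapshot('scene');cv2.imwrite('pics/scene18.png',im[:,:,::-1])
crop('s',im,330,115,40,40,14,'h18.png')
E
```

```text
clock: 27.2
tool_pos: [0.5282, 0.0822, 0.1053]
eef_rot: [0.704, 0.71, -0.0, -0.0]
contact_force: [0.4, -1.3, -2.1]
opening: 0.177
clock: 27.5
tool_pos: [0.5282, 0.0822, 0.1033]
eef_rot: [0.704, 0.71, -0.0, -0.0]
contact_force: [-0.2, -1.2, -2.1]
opening: 0.179
```

View pics/h18.png

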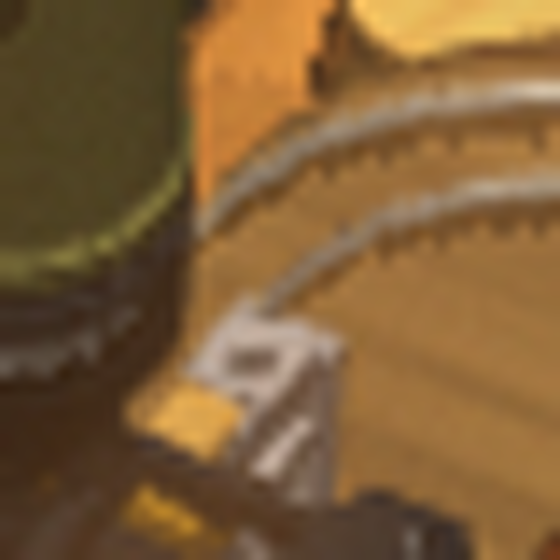

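```bash
python3 -m inch '[[1,[0,0,0.1],0],[1,[0,0,0.2],0],[1,[0,0,0.3],0],[1,[0,0,0.3],0]]'
python3 -m inch '[[1,[0,0,0.1],0],[1,[0,0,0.2],0],[1,[0,0,0.3],0],[1,[0,0,0.3],0]]'
```

```text
clock: 27.95
tool_pos: [0.5283, 0.0822, 0.1003]
eef_rot: [0.704, 0.71, 0.0, -0.0]
contact_force: [0.8, -2.4, -2.1]
opening: 0.182
clock: 28.35
tool_pos: [0.5283, 0.0821, 0.0973]
eef_rot: [0.704, 0.71, -0.0, 0.0]
contact_force: [0.3, -2.7, -0.8]
opening: 0.181
```

```bash
python3 -m inch '[[1,[-0.05,0,0.1],0],[1,[-0.06,0,0.2],0],[1,[-0.06,0,0.2],0]]'
python3 -m inch '[[1,[-0.03,0,0.1],0],[1,[-0.03,0,0.15],0],[1,[-0.03,0,0.15],0]]'
```

```text
clock: 28.65
tool_pos: [0.5283, 0.0821, 0.0952]
eef_rot: [0.704, 0.711, 0.0, -0.0]
contact_force: [0.2, -0.6, -2.4]
opening: 0.181
clock: 28.95
tool_pos: [0.5282, 0.0817, 0.0938]
eef_rot: [0.704, 0.711, 0.0, -0.0]
contact_force: [-0.0, -0.2, -2.1]
opening: 0.174
```

```bash
python3 -m inch '[[1,[0,0,0.1],0],[1,[0,0,0.1],0]]'
python3 -m inch '[[1,[0,0,0.1],0],[1,[0,0,0.1],0]]'
python3 -m inch '[[1,[0,0,0.1],0],[1,[0,0,0.1],0]]'
```

```text
clock: 29.15
tool_pos: [0.5282, 0.0816, 0.0928]
eef_rot: [0.704, 0.711, 0.0, -0.0]
contact_force: [0.6, 0.0, -2.4]
opening: 0.178
clock: 29.35
tool_pos: [0.5283, 0.0814, 0.092]
eef_rot: [0.704, 0.71, 0.0, -0.0]
contact_force: [0.5, 0.2, 0.2]
opening: 0.179
clock: 29.55
tool_pos: [0.5281, 0.0813, 0.091]
eef_rot: [0.704, 0.711, -0.0, -0.0]
contact_force: [0.3, -0.5, 2.2]
opening: 0.176
```

```bash
python3 -m inch '[[0.75,[0,0,0],0],[0.7,[0,0,0],0],[0.65,[0,0,0],0],[0.6,[0,0,0],0],[0.6,[0,0,0],0]]' 10
python3 - <<'E'
from h import *
im=viewer.snapshot('scene');cv2.imwrite('pics/scene19.png',im[:,:,::-1])
crop('s',im,280,100,120,120,6,'s19.png')
im=viewer.snapshot('top'); crop('s',im,210,150,160,100,5,'t19.png')
go([.5,.08,.3])
E
```

```text
clock: 30.05
tool_pos: [0.5283, 0.0813, 0.0909]
eef_rot: [0.704, 0.71, 0.0, -0.0]
contact_force: [-0.7, 0.4, 0.0]
opening: 0.397
t 30.15 pos [0.5283 0.0813 0.0909] yaw 0.5 tilt 0.01 q [-0.34  0.84  0.16  1.97 -0.35  0.36  0.11] op 0.402 F [-0.8 -0.8 -0.8]
shift cm [ -0.1   -2.83 -20.91] turn 0
```

View pics/s19.png

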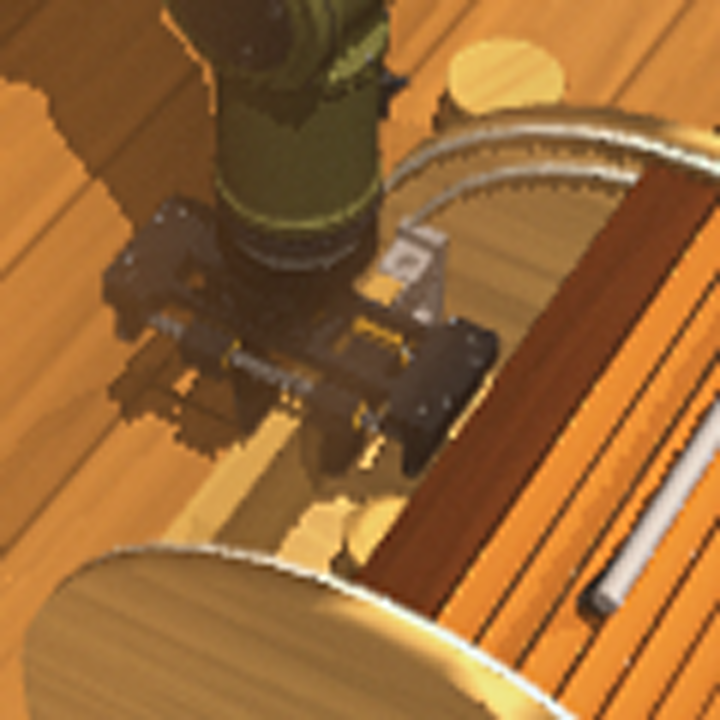

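View pics/t19.png

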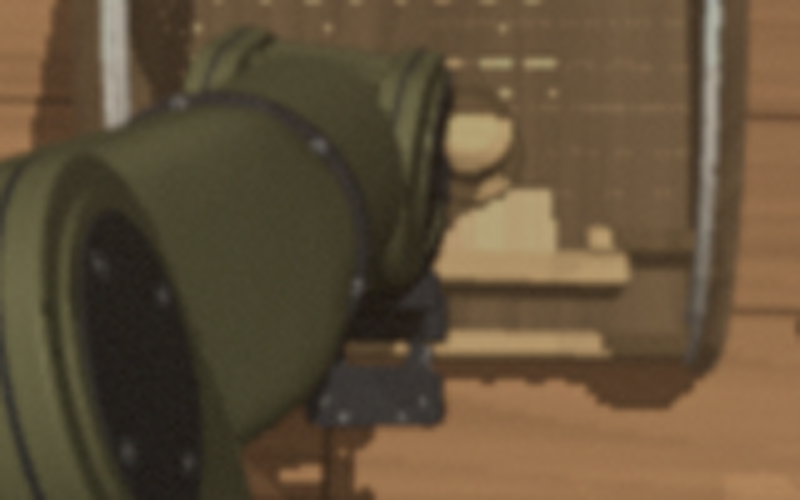

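Released and the gate stays hung and closed. I retreat straight up slowly, then away.

```bash
python3 -m inch '[[0.6,[0,0,-0.5],0],[0.6,[0,0,-1.5],0],[0.6,[0,0,-3],0],[0.6,[0,0,-5],0],[0.6,[0,0,-9],0],[0.6,[0,0,-13],0],[0.6,[0,0,-18],0],[0.6,[0,-4,-20],0],[0.6,[0,-9,-20],0],[0.6,[0,-14,-20],0],[0.6,[4,-14,-20],0],[0.6,[9,-14,-20],0],[0.6,[14,-15,-20],0],[0.6,[19,-15,-20],0],[0.6,[24,-15,-20],0],[0.6,[26,-15,-20],0],[0.6,[26,-15,-20],0]]'
python3 - <<'E'
from h import *
for n in ['scene','top']:
    im=viewer.snapshot(n); cv2.imwrite(f'pics/{n}20.png',im[:,:,::-1])
    if n=='scene': crop(n,im,280,100,140,140,5,'s20.png')
    else: crop(n,im,215,80,160,150,5,'t20.png')
E
```

```text
clock: 31.85
tool_pos: [0.3748, 0.3438, 0.2913]
eef_rot: [0.701, 0.713, 0.001, -0.001]
contact_force: [-1.1, -0.7, 1.0]
opening: 0.405
```

View pics/s20.png

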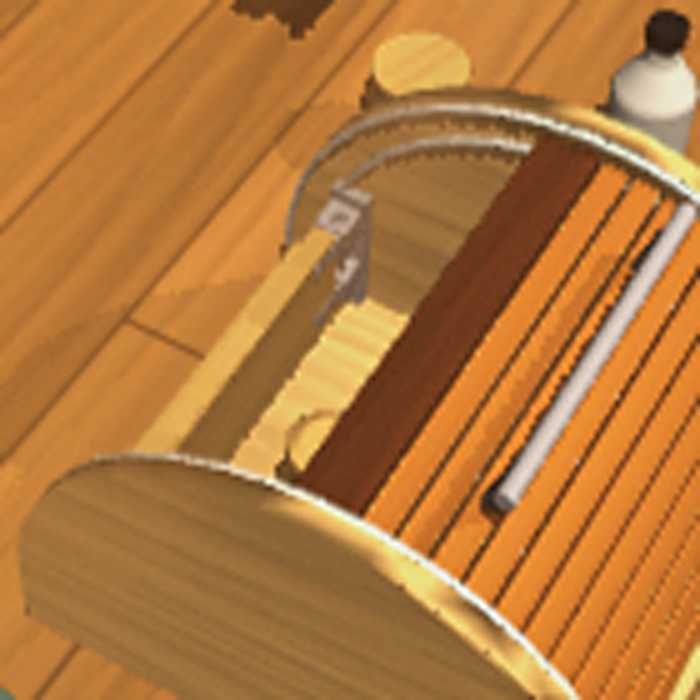

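View pics/t20.png

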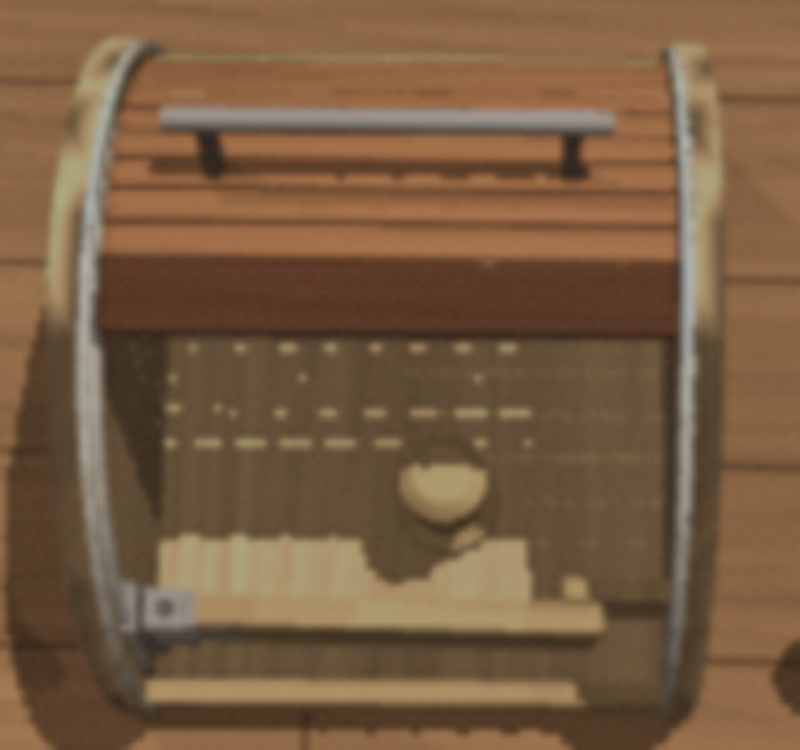

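```bash
python3 -m inch '[[0.6,[0,0,0],0],[0.6,[0,0,0],0],[0.6,[0,0,0],0],[0.6,[0,0,0],0],[0.6,[0,0,0],0],[0.6,[0,0,0],0]]'
python3 - <<'E'
from h import *
for n in ['scene','top']:
    im=viewer.snapshot(n); a=cv2.imread(f'pics/{n}20.png')[:,:,::-1]
    d=np.abs(im.astype(int)-a)[100:230,220:420].max(2); print(n,d.max(),(d>40).sum())
    if n=='top': crop(n,im,235,190,40,40,14,'k21.png')
for X in ([-.145,.13,.1],[-.145,.13,.114]):print(proj('top',cabw(X)),proj('scene',cabw(X)))
E
```

```text
clock: 32.55
tool_pos: [0.3758, 0.3397, 0.2909]
eef_rot: [0.704, 0.71, 0.0, -0.0]
contact_force: [-0.1, -0.6, -0.7]
opening: 0.402
scene 99 21
top 7 0
[[247.12981666 202.27439358]] [[347.46676841 144.84188648]]
[[246.12998189 201.50364456]] [[347.6067096  141.85359534]]
```

View pics/k21.png

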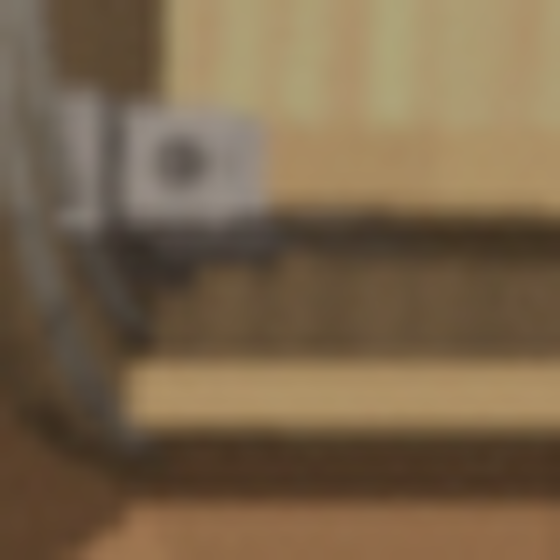

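```bash
python3 -c "
from plant import r
print(r.finish_job())"
```

```text
the job is handed in; nothing more can be done
None
```

I did all three steps in order and handed the job in at about 32.7 s. No verdict was reported.

**What I did**
- **Shutter:** I gripped the lift bar, swung it round its arc to about 1.36 rad and let go. It looked fully open in every picture afterwards.
- **Mill body:** I took the natural-wood one and stood it upright on the cabinet floor at about cabinet (-76, -26) mm. That is behind the gate's line.
- **Gate:** I lowered it until contact came about 1 mm below the calculated seated height, then released it and backed away.

**What the last checks showed**
- In the last top picture the upper pin shows centred in its knuckle's hole. I saw the lower knuckle only indirectly, but the gate could not have come down that far with either pin outside its hole.
- The gate is parallel to the opening. Two top pictures about 0.7 s apart showed no change around the cabinet. In the scene camera 21 pixels changed, which I did not trace.
- The arm was clear of everything, and the spool, bottle and ring were never touched.

**What went wrong or disagreed**
- **First gate entry:** the knuckle end met something with about 15 N, so I backed out. I came in again 2 mm higher and 2 mm to the side, and that cleared. I never established what it hit.
- **Cameras:** the two cameras disagreed by 2–3 mm at the pins. The last top view of the hole was also about 2 pixels off my prediction, so I relied on the contact height and on seeing the pin in the hole.
- **Mill grip:** the fingers closed to about 47 mm on the mill body, not the 42 mm of its waist, so they were probably partly on the shoulder.

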